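# Load hex bars drilled face up and clamp them to the click

## Task

Open the half-closed jaw of the clamping fixture fully with its knob, then lay every loose hexagonal bar in a trough of it, lying along it on the trough floor with its drilled face on top, rolling it flat by flat until the hole faces up. When all are in and let go, turn the knob clockwise until the jaw has pushed the bars against the stop and the knob's clutch slips with a click (about a quarter of a turn of slip is plenty). Leave the blue cup, the pen and the hex key where they are.

Things in the scene. Friction and masses are not known exactly. Their poses are not given: they have to be found in the camera images.
- bar_a_centre (a point): hexagonal aluminium bar, 62 mm long, 32 mm across flats (flat 18.5 mm wide, 37 mm over corners), 0.12 to 0.21 kg. One flat, the drilled face, has a black countersunk hole 16 mm wide in its middle; the others are blank. Point: centre of the bar; x along the bar, z out through the drilled face (up when it is on top). May be absent. Starts on the jig plate (top 10 mm above bench).
- bar_b_centre (a point): hexagonal aluminium bar, 62 mm long, 32 mm across flats (flat 18.5 mm wide, 37 mm over corners), 0.12 to 0.21 kg. One flat, the drilled face, has a black countersunk hole 16 mm wide in its middle; the others are blank. Point: centre of the bar; x along the bar, z out through the drilled face (up when it is on top). May be absent. Starts on the bench.
- bar_c_centre (a point): hexagonal aluminium bar, 62 mm long, 32 mm across flats (flat 18.5 mm wide, 37 mm over corners), 0.12 to 0.21 kg. One flat, the drilled face, has a black countersunk hole 16 mm wide in its middle; the others are blank. Point: centre of the bar; x along the bar, z out through the drilled face (up when it is on top). May be absent. Starts on the bench.
- fixture_origin (a point): fixed clamping fixture: base with three open troughs side by side. Point on the trough floors (10 mm above the bench), mid-length of the middle trough; y along the troughs, x across, z up. A dark fixed stop, 30 mm high, crosses all troughs with its face at y = -61 mm; the open jaw (27 mm high) faces it at y = +61 mm. Any bar may go in any trough, either way round.
- trough_1 (a point): middle of the floor of the first (nearest the knob) trough (axes as the fixture's, y along it, z up): 37 mm wide between walls 10 mm thick and 8 mm high, 122 mm free between stop and open jaw
- trough_2 (a point): middle of the floor of the middle trough (axes as the fixture's, y along it, z up): 37 mm wide between walls 10 mm thick and 8 mm high, 122 mm free between stop and open jaw
- trough_3 (a point): middle of the floor of the third trough (axes as the fixture's, y along it, z up): 37 mm wide between walls 10 mm thick and 8 mm high, 122 mm free between stop and open jaw
- jaw (a joint): travel (m) of the clamping jaw, a steel comb across all troughs that slides along the fixture's -y toward the stop: 0 fully open, 0.060 when it presses the bars against the stop, at most 0.066; starts about half closed. It pushes the bars along their troughs and stays where it is left. The knob drives it, 18 mm per radian.
- torque_knob (a joint): slip (rad) of the knob's clutch: turn of the knob relative to the collar below it. Stays 0 while the knob drives the jaw; grows when the jaw is stalled and the knob is turned on clockwise (from above), at about 0.25 N m; 0.35 is the click. It keeps its value. Turning counter-clockwise opens the jaw and slips back only at the fully open end.
- spindle (a joint): turn (rad) of the steel collar under the knob, which is geared to the jaw: 0 with the jaw fully open, growing clockwise seen from above; 3.33 when the jaw presses the bars against the stop
- knob_grip (a point): black knob, vertical axis, on a grey housing (52 x 52 x 30 mm high) beside the first trough; upright bar grip 54 long, 16 wide, 30 mm high, to pinch across. Point on the axis, 60 mm above the bench, 10 mm below the top; x along the bar toward its white line, z up. About 3.3 rad clockwise closes the open jaw, then the clutch slips; it may be let go and taken again.
- blue_cup: bystander: small blue parts cup, 58 mm wide, 30 mm high, standing on the bench; origin under its middle
- marker_pen: bystander: marker pen lying on the bench, 135 mm long, 17 mm thick; origin under its middle
- hex_key: bystander: L-shaped hex key lying on the jig plate, 88 x 33 x 5 mm; origin under its middle
Things that resemble listed ones, but are neither listed nor needed, are in the scene too. Leave any brown look-alike of the part that bears bar_c_centre alone.

How it is judged:
On the way, in this order (a step that is already met when the one before it is completed fails the run):
1. the jaw is opened fully (value of joint jaw below 0.005 m), for 0.1 s.
2. every bar lies in a trough, drilled face up, and is let go (angle between each of bar_a_centre, bar_b_centre, bar_c_centre's own z axis and vertical below 0.15 rad and angle between the x axis of each of bar_a_centre, bar_b_centre, bar_c_centre and the y axis of fixture_origin, either way round below 0.2 rad and z of bar_a_centre in the frame of fixture_origin between 0.0125 and 0.0195 m and x of bar_a_centre in the frame of fixture_origin between -0.072 and 0.072 m and y of bar_a_centre in the frame of fixture_origin between -0.035 and 0.035 m and contact force between the fingers and bar_a below 0.3 N and z of bar_b_centre in the frame of fixture_origin between 0.0125 and 0.0195 m and x of bar_b_centre in the frame of fixture_origin between -0.072 and 0.072 m and y of bar_b_centre in the frame of fixture_origin between -0.035 and 0.035 m and contact force between the fingers and bar_b below 0.3 N and z of bar_c_centre in the frame of fixture_origin between 0.0125 and 0.0195 m and x of bar_c_centre in the frame of fixture_origin between -0.072 and 0.072 m and y of bar_c_centre in the frame of fixture_origin between -0.035 and 0.035 m and contact force between the fingers and bar_c below 0.3 N), for 0.3 s.
3. the jaw is closed on the bars and the knob's clutch has slipped (value of joint torque_knob above 0.35 rad and value of joint jaw above 0.056 m), for 0.1 s.
At the end, for the whole second after the job is handed in: Every bar lies at rest on a trough floor, along it (within 0.2 rad), drilled face up (within 0.15 rad), its far end within 5 mm of the fixed stop; the jaw is closed on the bars (past 56 mm) and the clutch has slipped 0.35 rad or more (all of step 3 and angle between each of bar_a_centre, bar_b_centre, bar_c_centre's own z axis and vertical below 0.15 rad and angle between the x axis of each of bar_a_centre, bar_b_centre, bar_c_centre and the y axis of fixture_origin, either way round below 0.2 rad and z of bar_a_centre in the frame of fixture_origin between 0.0125 and 0.0195 m and x of bar_a_centre in the frame of fixture_origin between -0.072 and 0.072 m and y of bar_a_centre in the frame of fixture_origin between -0.036 and -0.025 m and linear speed of each of bar_a, bar_b, bar_c below 0.02 m/s and z of bar_b_centre in the frame of fixture_origin between 0.0125 and 0.0195 m and x of bar_b_centre in the frame of fixture_origin between -0.072 and 0.072 m and y of bar_b_centre in the frame of fixture_origin between -0.036 and -0.025 m and z of bar_c_centre in the frame of fixture_origin between 0.0125 and 0.0195 m and x of bar_c_centre in the frame of fixture_origin between -0.072 and 0.072 m and y of bar_c_centre in the frame of fixture_origin between -0.036 and -0.025 m); the robot touches nothing.
It fails at once if the blue cup is moved by more than 3 cm (distance of blue_cup from where it was at the start of the episode above 0.03 m).
It fails at once if the pen is moved by more than 3 cm (distance of marker_pen from where it was at the start of the episode above 0.03 m).
It fails at once if the hex key is moved by more than 3 cm (distance of hex_key from where it was at the start of the episode above 0.03 m).
Of bar_a, bar_b, bar_c only 2 to 3 are there at a start; the rules pass over those that are not, and their reading is None.
At some moment in a run one of bar_a, bar_b, bar_c may be knocked a few centimetres aside while the robot is not near it.
Once in a run the grip may slacken for a moment while it holds something.
It also fails if it takes over 210 s, if anything falls off the work surface, if the arm or the gripper's body presses on something with over 40 N, if the wrist force passes 120 N, or if a joint passes its speed limit or range.

## Robot

A 7-joint arm with a two-finger parallel gripper is mounted at the origin on a cart in front of the work surface, level with it; the furniture and walls round the work are solid. World frame = base frame: x ahead of the robot, y to its left, z up, the work surface at z = 0. Lengths are in m, angles in rad, forces in N, time in s.
With the tool pointing down it reaches from about 0.425 to 0.8 m from the base axis. Payload 8.3 kg.
Tool frame: the origin (TCP) lies at the very end of the fingers, on their centre line; the grasp point (between the pads) lies 19 mm behind it; z points along the fingers, x is the direction in which the jaws open and shut, and the axes are right-handed (so a half turn about z gives the same grasp; the last joint's range is limited). The gripper opens to 85 mm and grips with 20 to 120 N. Pads are 22 mm wide; open, the fingers measure 114 mm over their backs; the gripper's body (76 mm by 85 mm) begins 54 mm behind the grasp point. The pads swing forward as they close: fully open they stand 13 mm farther back than shut.
Start: joints at [-1.253, 0.383, 0.016, 1.37, -0.006, 1.388, -0.046], TCP at [0.232, 0.58, 0.231] pointing down, gripper open.
Joint ranges: [-2.95, 2.95], [-0.25, 2.06], [-1.52, 1.56], [0.18, 2.33], [-1.44, 4.58], [0.02, 2.06], [-3.01, 3.01]. Speed limits (rad/s): [2.39, 2.39, 3.01, 3.01, 3.14, 3.14, 3.14].

## Interface

Orientations are given as a rotation vector (axis times angle).
In Python, from plant import * gives the robot as it stands.
- The arm moves only by the tool servo_tool, never from a script. Its argument "rows" is one flat list of numbers, 4 for each row, row after row: the shift along the world's x, y, z in mm, then the turn about the world's z in rad. A call has exactly 8 rows; each row shifts and turns the commanded pose from where the row before left it; what a row does not reach is not made up. A row lasts 1/8 s, in which the tool goes at most 62.5 mm and 10.7 degrees, less where a joint would pass 70% of its speed; a pose out of reach is approached as far as the arm can. A call is refused whole if a number of a shift passes 62.5 or a number of a turn 0.188, either way. A call with a gripper value outside its range is refused whole. "gripper" is the closure, from 0 (fully open) to 1 (shut), set as the call begins (left out, the last holds). The fingers move at their own pace and stop on an object; "grip_force" is the grip in N (left out, the last holds). Time passes only in rows, so rows that do not move let the fingers close, or fill a call up. It gives the time, the measured TCP pose, the force and the opening at its end, in the units of the state.
- sense(): the state, without advancing time (a new reading comes with each control period).
- get_image(name): name is "scene" or "top"; returns (picture, depth): 384x512x3 uint8, red, green, blue; 384x512 float32, m along the optical axis (not along the pixel's ray), 0 where there is no reading.
- camera_model(name): a dict with "mtx" (3x3 intrinsics, pixels), "R" (3x3) and "t" (3): a world point X has camera coordinates R X + t. Camera axes: x right, y down, z forward; pixel columns grow to the right and rows downward; lengths in m; the calibration is good to about 2 mm. A picture is of the moment at which its call begins. camera_model takes no time and is no camera call.
- hand_in(): hands the job in, once; it reports no verdict.
Trained networks look in the newest picture that a camera, given by its name, has taken for a name from the list of things; names that differ only in an ending like _2 or _b are one class to them, and where a whole thing is asked for, a point or a joint stands for the part that bears it (a point fixed in the world has none). Each returns a list of dicts, best first, with "confidence" (0 to 1); they miss things now and then, are a little off and sometimes report something else, mostly with a low value. They report only what shows in the picture. A call takes as long as a camera call. They do not tell look-alikes from the thing itself.
- spot_in(target, camera): "position" ([x, y, z] in m, in world coordinates, good to about 4 mm: the middle of the surface that is visible of it).
- outline_of(target, camera): "mask" (384x512 bool, what is visible of it).
The state is a dict: "time_s": time; "joints": joint angles; "qvel": joint speeds; "tau": joint torques, N m; "tcp_pos": TCP position; "tool_rot": TCP orientation; "contact_force": force on the tool from outside, world axes, zero at the start; "moment": the same for the moment, N m; "finger_gap": finger opening in m.
Only numpy, scipy, OpenCV 4.12 (cv2) and the standard library are available. Lean on these libraries where they do the work, as an engineer would, in place of code of your own. Each camera call takes 0.05 s, during which the arm holds its last target.

## Working session

There is one attempt and no reset: what is moved stays moved. The work goes in short steps, Python scripts to look and compute and a tool call to move; the robot and the scene stay as the last step left them, time stands still between calls to the robot, and variables do not carry over. Pictures are saved under pics/ and viewed, and the job is handed in when it is done.

Besides the shell and the picture viewer there is one more tool, called after "Request:" by a JSON object that holds its "op" and its "data", one argument or row to a line. servo_tool: Moves the arm, as the interface text tells. Its arguments: {"type":"object","properties":{"rows":{"type":"array"},"gripper":{"type":"number"},"grip_force":{"type":"number"}},"required":["rows"]}

```bash
mkdir -p pics; ls
cat > h.py <<'E'
from plant import *
import numpy as np, cv2
def shot(cam,fn,crop=None,scale=1):
    im,d=get_image(cam)
    out=im[:,:,::-1]
    if crop: out=out[crop[1]:crop[3],crop[0]:crop[2]]
    if scale!=1: out=cv2.resize(out,None,fx=scale,fy=scale,interpolation=cv2.INTER_CUBIC)
    cv2.imwrite('pics/'+fn,out); return im,d
def cloud(cam,d):
    m=camera_model(cam);K=np.array(m['mtx']);R=np.array(m['R']);t=np.array(m['t'])
    v,u=np.mgrid[0:d.shape[0],0:d.shape[1]]
    p=np.stack([(u-K[0,2])/K[0,0]*d,(v-K[1,2])/K[1,1]*d,d],-1)
    return (p-t)@R
def proj(cam,X):
    m=camera_model(cam);K=np.array(m['mtx']);R=np.array(m['R']);t=np.array(m['t'])
    c=np.asarray(X)@R.T+t; p=c@K.T; return p[...,:2]/p[...,2:]
E
python3 - <<'E'
from h import *
s=sense();print({k:np.round(v,3).tolist() for k,v in s.items()})
for c in ['scene','top']:
    im,d=shot(c,c+'0.png',scale=1.5); m=camera_model(c); print(c,m); np.save(c+'_d0.npy',d)
    for n in ['bar_a_centre','knob_grip','fixture_origin','jaw','blue_cup','marker_pen','hex_key']:
        try: print(n,[(np.round(r['position'],3).tolist(),round(r['confidence'],2)) for r in spot_in(n,c)])
        except Exception as e: print(n,e)
E
```

```text
pics
{'time_s': 0.0, 'joints': [-1.253, 0.384, 0.016, 1.371, -0.006, 1.388, -0.046], 'qvel': [-0.0, 0.001, -0.001, -0.002, 0.001, -0.001, -0.001], 'tau': [-0.001, -62.758, 0.844, -37.183, 0.016, 0.014, 0.0], 'tcp_pos': [0.232, 0.58, 0.23], 'tool_rot': [2.601, 1.76, -0.002], 'contact_force': [-0.057, -0.673, 0.066], 'moment': [0.03, 0.006, -0.052], 'finger_gap': 0.085}
scene {'mtx': array([[395.65193966,   0.        , 245.82836608],
       [  0.        , 395.65193966, 194.35664893],
       [  0.        ,   0.        ,   1.        ]]), 'R': array([[-0.55211437, -0.83375832, -0.0040957 ],
       [-0.53114436,  0.35550159, -0.76909316],
       [ 0.64269385, -0.42245198, -0.63912357]]), 't': array([0.36526758, 0.3046084 , 1.02054565])}
bar_a_centre []
knob_grip [([0.376, 0.282, 0.06], 0.5)]
fixture_origin [([0.469, 0.26, 0.015], 0.9)]
jaw [([0.492, 0.271, 0.038], 0.64), ([0.471, 0.258, 0.012], 0.4), ([0.378, 0.286, 0.055], 0.18)]
blue_cup [([0.751, 0.275, 0.017], 0.51)]
marker_pen [([0.627, 0.44, 0.016], 0.57)]
hex_key [([0.274, 0.37, 0.013], 0.49)]
top {'mtx': array([[457.14299365,   0.        , 258.21932169],
       [  0.        , 457.14299365, 192.49539629],
       [  0.        ,   0.        ,   1.        ]]), 'R': array([[ 1.64212400e-02, -9.99859020e-01,  3.50458172e-03],
       [-9.78421751e-01, -1.67909792e-02, -2.05934311e-01],
       [ 2.05964124e-01, -4.72622532e-05, -9.78559542e-01]]), 't': array([0.06575992, 0.54289431, 1.22400097])}
bar_a_centre []
knob_grip [([0.38, 0.275, 0.07], 0.49)]
fixture_origin [([0.487, 0.238, 0.01], 0.77)]
jaw [([0.496, 0.262, 0.034], 0.73)]
blue_cup [([0.752, 0.277, 0.01], 0.72)]
marker_pen [([0.633, 0.437, 0.013], 0.52)]
hex_key [([0.275, 0.368, 0.017], 0.4)]
```

View pics/scene0.png

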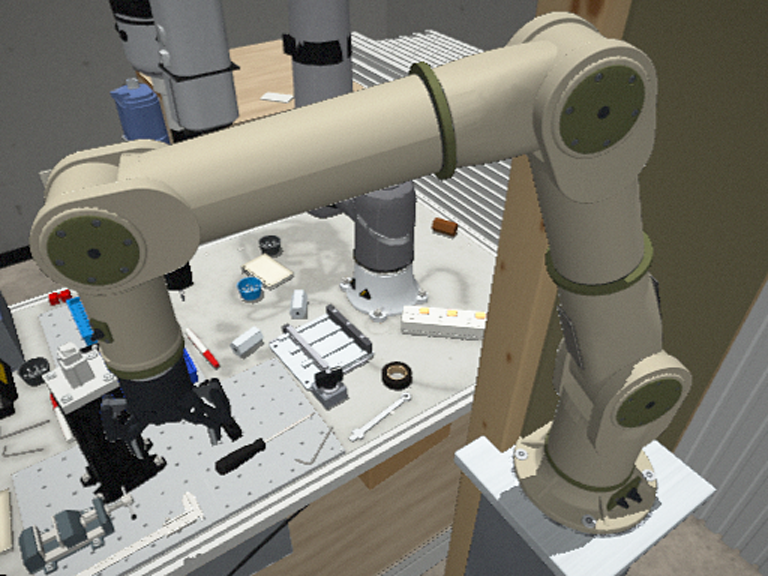

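View pics/top0.png

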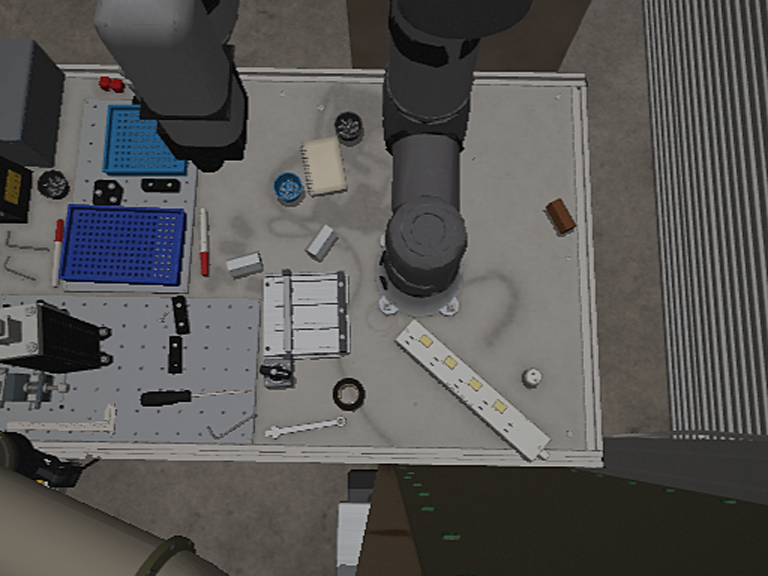

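Run:
```python
from h import *
im,d=get_image('top'); P=cloud('top',d)
c=im[110:290,120:270,::-1]; cv2.imwrite('pics/topz.png',cv2.resize(c,None,fx=4,fy=3.3,interpolation=cv2.INTER_CUBIC)[:600])
im2,d2=get_image('scene')
c=im2[170:290,100:270,::-1]; cv2.imwrite('pics/scz.png',cv2.resize(c,None,fx=4.5,fy=4.5,interpolation=cv2.INTER_CUBIC))
for n in ['bar_a_centre','bar_b_centre','bar_c_centre']:
  for c in ['top','scene']:
    print(n,c,[(np.round(r['position'],3).tolist(),round(r['confidence'],2)) for r in spot_in(n,c)],[(r['mask'].sum(),r['confidence'],np.argwhere(r['mask']).mean(0)) for r in outline_of(n,c)])
for uv in [(163,175),(215,161),(185,240),(150,280),(60,220),(20,225)]: print(uv,P[uv[1],uv[0]])
```

```text
bar_a_centre top [] []
bar_a_centre scene [] [(np.int64(235), 0.62, array([251.69787234, 218.7106383 ]))]
bar_b_centre top [([0.592, 0.353, 0.034], 0.58)] [(np.int64(268), 0.58, array([175.52238806, 162.72761194]))]
bar_b_centre scene [([0.581, 0.354, 0.026], 0.69)] [(np.int64(221), 0.22, array([230.81447964, 202.4841629 ]))]
bar_c_centre top [([0.639, 0.205, 0.034], 0.78), ([0.696, -0.26, 0.033], 0.6)] [(np.int64(281), 0.73, array([143.90391459, 373.7544484 ])), (np.int64(329), 0.59, array([124.13981763, 192.06990881])), (np.int64(256), 0.55, array([160.73828125, 214.        ]))]
bar_c_centre scene [([0.628, 0.21, 0.026], 0.55), ([0.698, -0.259, 0.025], 0.46)] [(np.int64(184), 0.67, array([202.36413043, 198.26086957])), (np.int64(111), 0.63, array([151.08108108, 295.88288288])), (np.int64(2482), 0.48, array([235.5004029 , 214.82191781]))]
(163, 175) [0.5930462  0.34910378 0.03410735]
(215, 161) [0.63908398 0.20196945 0.02782616]
(185, 240) [0.40804744 0.27749575 0.02941765]
(150, 280) [0.29687777 0.37286826 0.00897502]
(60, 220) [0.45456894 0.62047453 0.05739835]
(20, 225) [0.41344543 0.62565069 0.25507805]
```

```bash
sleep 0; ls -la pics
```

```text
total 2260
drwxr-xr-x 2 agent agent   4096 Dec  6 03:39 .
drwxr-xr-x 3 agent agent   4096 Dec  6 03:37 ..
-rw-r--r-- 1 agent agent 728175 Dec  6 03:37 scene0.png
-rw-r--r-- 1 agent agent 524007 Dec  6 03:39 scz.png
-rw-r--r-- 1 agent agent 678265 Dec  6 03:37 top0.png
-rw-r--r-- 1 agent agent 371005 Dec  6 03:39 topz.png
```

View pics/topz.png

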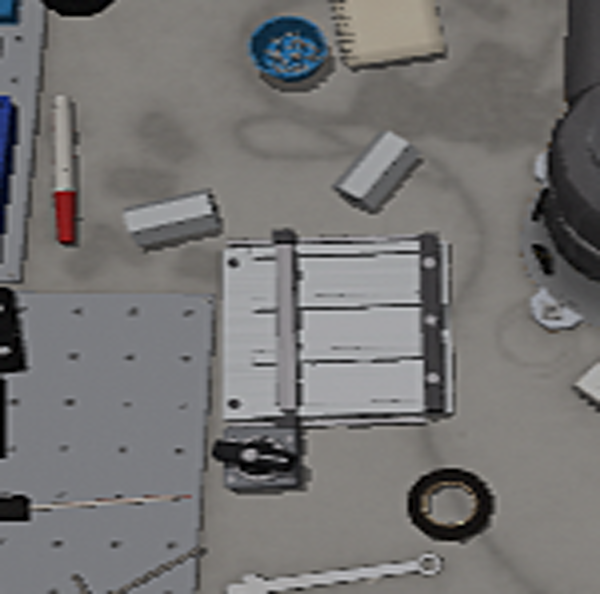

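View pics/scz.png

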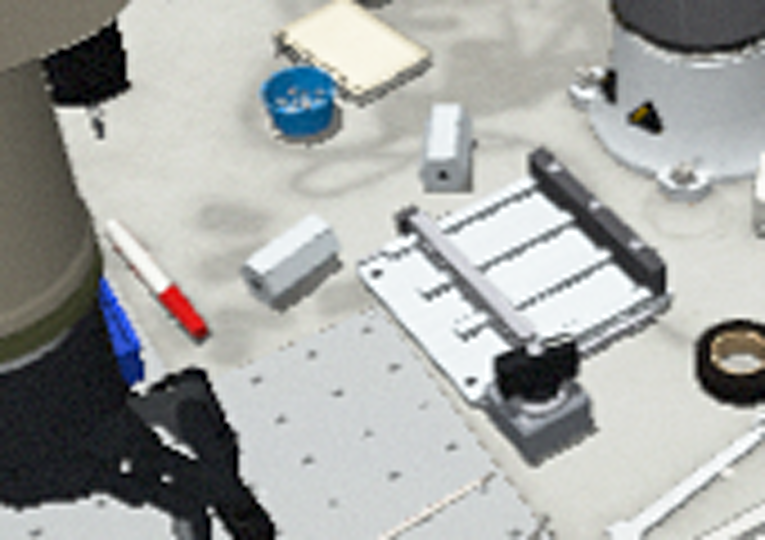

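Run:
```python
from h import *
P=np.vstack([cloud(c,np.load(c+'_d0.npy')).reshape(-1,3) for c in ['top']])
Q=cloud('scene',np.load('scene_d0.npy')).reshape(-1,3)
def st(P,x0,x1,y0,y1,z0,z1):
    m=(P[:,0]>x0)&(P[:,0]<x1)&(P[:,1]>y0)&(P[:,1]<y1)&(P[:,2]>z0)&(P[:,2]<z1); return P[m]
for nm,A in [('top',P),('scene',Q)]:
    b=st(A,.6,.68,.33,.36,-.05,.05); print(nm,'bench z',np.median(b[:,2]))
    for n,box in [('stop/jaw',(.4,.6,.1,.33,.030,.05)),('knob',(.33,.43,.22,.34,.058,.09)),('knobhousing',(.33,.42,.22,.34,.024,.036)),('barb',(.54,.63,.3,.41,.028,.04)),('barc',(.59,.69,.15,.26,.028,.04))]:
        p=st(A,*box)
        if len(p)<5: print(n,len(p));continue
        r=cv2.minAreaRect((p[:,:2]*1000).astype(np.float32)); print(n,len(p),np.round(np.median(p,0),4),np.round(r[0],1),np.round(r[1],1),round(r[2],1),'zmax',p[:,2].max().round(3))
    p=st(A,.4,.58,.08,.34,.030,.05)
    for lo,hi in [(.1,.21),(.21,.33)]:
        q=p[(p[:,1]>lo)&(p[:,1]<hi)]
        if len(q)<5: continue
        r=cv2.minAreaRect((q[:,:2]*1000).astype(np.float32)); print(' seg',len(q),np.round(r[0],1),np.round(r[1],1),round(r[2],1),np.median(q[:,2]))
```

```text
top bench z 0.0014093796043930342
stop/jaw 568 [0.4979 0.2552 0.0384] [504.8 238.3] [201.7 168.8] 4.0 zmax 0.048
knob 121 [0.3828 0.2756 0.0697] [383.8 276.6] [53.8 16.2] 79.9 zmax 0.076
knobhousing 199 [0.3966 0.2685 0.0299] [389.4 276.7] [58.2 51. ] 2.7 zmax 0.036
barb 169 [0.5942 0.3525 0.0326] [595.8 353.1] [26.4 62.6] 17.6 zmax 0.039
barc 169 [0.6417 0.2048 0.0325] [641.5 206.3] [26.2 62.8] 58.0 zmax 0.039
 seg 270 [502.2 160.6] [152.5  14.2] 3.8 0.04032364662375882
 seg 286 [488.8 265.1] [ 42.9 179.8] 83.3 0.036959862388482936
scene bench z -0.0009900362628054598
stop/jaw 378 [0.495  0.1714 0.0368] [510.  233.1] [196.7 166.4] 8.1 zmax 0.043
knob 122 [0.3773 0.2795 0.0666] [379.2 278.6] [53.  17.2] 83.1 zmax 0.073
knobhousing 139 [0.3646 0.2875 0.029 ] [385.5 281.2] [63.  49.6] 7.9 zmax 0.036
barb 106 [0.5906 0.3559 0.0309] [589.2 353.4] [27.7 64.4] 17.2 zmax 0.035
barc 76 [0.6362 0.2075 0.0314] [638.2 206. ] [22.6 66.5] 55.3 zmax 0.035
 seg 201 [498.5 162.2] [154.3  17.7] 3.2 0.03821387410741132
 seg 172 [486.9 267.5] [ 40.9 177.6] 83.0 0.034845606016721736
```

Request:
{"op": "servo_tool", "data": {
  "rows": [18.7,-37.8,0,-0.167,18.7,-37.8,0,-0.167,18.7,-37.8,0,-0.167,18.7,-37.8,0,-0.167,18.7,-37.8,0,-0.167,18.7,-37.8,0,-0.167,18.7,-37.8,0,-0.167,18.7,-37.8,0,-0.167],
  "gripper": 0,
  "grip_force": 60
}}

```text
time_s: 2.5
tcp_pos: [0.3824, 0.2765, 0.2315]
tool_rot: [-3.132, 0.238, -0.0]
contact_force: [0.6, 0.1, 0.3]
finger_gap: 0.0855
```

```bash
cat >> h.py <<'E'
from scipy.spatial.transform import Rotation as Ro
def stt():
    s=sense(); R=Ro.from_rotvec(s['tool_rot']).as_matrix()
    print('t',round(s['time_s'],2),'tcp',np.round(np.array(s['tcp_pos'])*1000,1),'yaw',round(np.degrees(np.arctan2(R[1,0],R[0,0])),1),'zdir',np.round(R[:,2],3),'F',np.round(s['contact_force'],1),'gap',round(s['finger_gap']*1000,1),'q',np.round(s['joints'],2))
    return s
E
python3 - <<'E'
from h import *
stt()
shot('scene','s1.png',scale=1.5)
shot('top','t1.png',scale=1.5)
E
```

```text
t 2.5 tcp [382.4 276.5 231.5] yaw -8.7 zdir [ 0.     0.001 -1.   ] F [0.6 0.1 0.3] gap 85.5 q [-1.01  0.04  0.33  1.78 -0.02  1.32 -0.83]
```

View pics/s1.png

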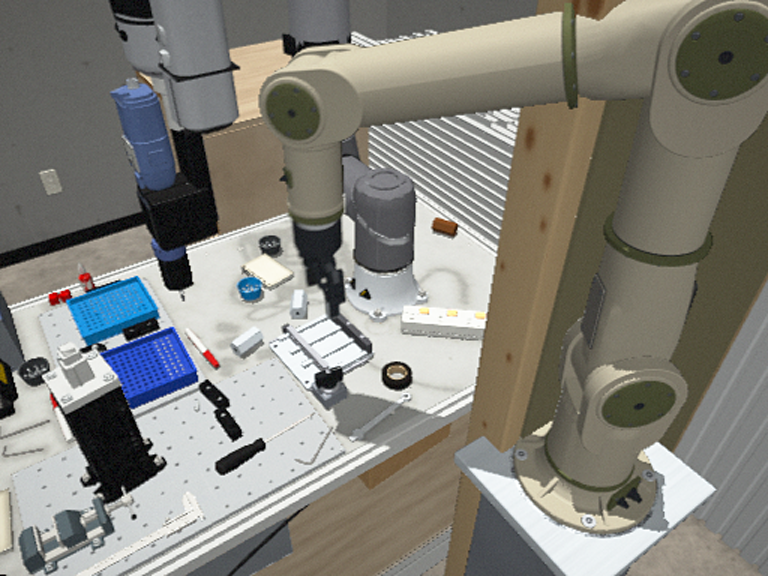

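View pics/t1.png

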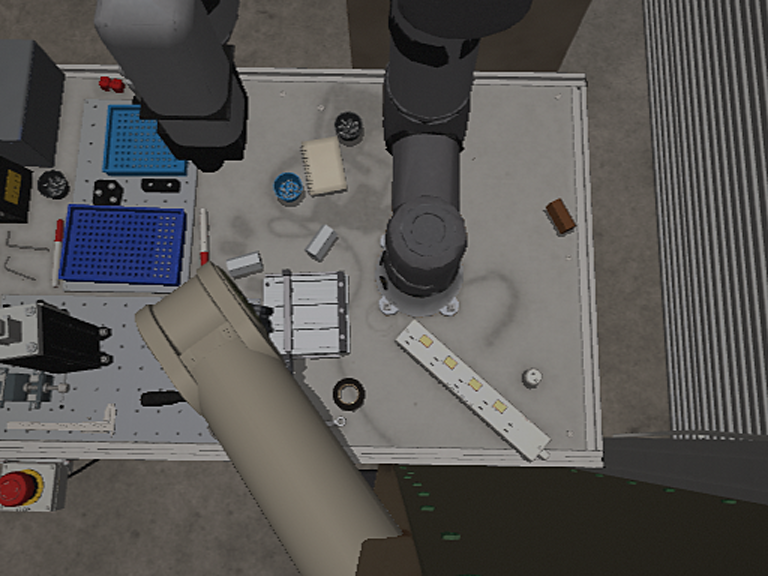

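Request:
{"op": "servo_tool", "data": {
  "rows": [-1,1,-31,0,0,0,-31,0,0,0,-31,0,0,0,-31,0,0,0,-31,0,0,0,-31,0,0,0,0,0,0,0,0,0]
}}

```text
time_s: 3.6
tcp_pos: [0.3813, 0.2795, 0.0463]
tool_rot: [-3.132, 0.228, -0.001]
contact_force: [0.1, 0.4, -0.1]
finger_gap: 0.0854
```

Request:
{"op": "servo_tool", "data": {
  "rows": [0,0,0,0,0,0,0,0,0,0,0,0,0,0,0,0,0,0,0,0,0,0,0,0,0,0,0,0,0,0,0,0],
  "gripper": 1
}}

```text
time_s: 4.6
tcp_pos: [0.3811, 0.2789, 0.0457]
tool_rot: [-3.133, 0.229, -0.0]
contact_force: [-1.1, -1.0, 4.8]
finger_gap: 0.015
```

Run:
```python
from h import *
stt()
shot('scene','s2.png',crop=(150,120,290,290),scale=3.5)
```

```text
t 4.6 tcp [381.1 278.9  45.7] yaw -8.4 zdir [ 0.  0. -1.] F [-1.1 -1.   4.8] gap 15.0 q [-0.99  0.25  0.32  2.01 -0.1   0.89 -0.75]
```

View pics/s2.png

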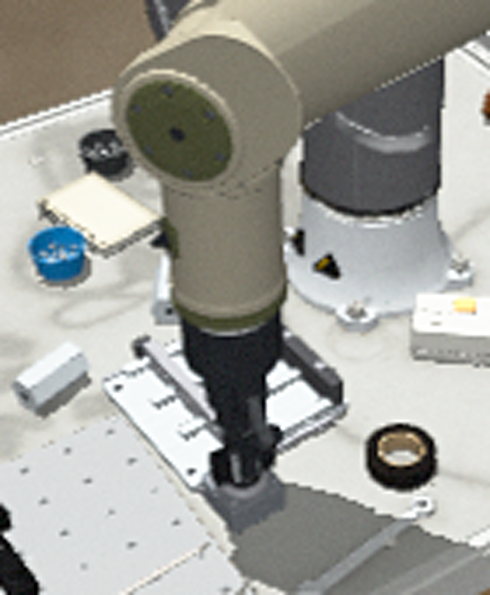

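Request:
{"op": "servo_tool", "data": {
  "rows": [0,0,0,0.15,0,0,0,0.15,0,0,0,0.15,0,0,0,0.15,0,0,0,0.15,0,0,0,0.15,0,0,0,0.15,0,0,0,0.15]
}}

```text
time_s: 5.65
tcp_pos: [0.38, 0.2784, 0.0456]
tool_rot: [-2.711, -1.587, 0.003]
contact_force: [-5.7, -3.9, 12.4]
finger_gap: 0.015
```

Request:
{"op": "servo_tool", "data": {
  "rows": [0,0,0,0.15,0,0,0,0.15,0,0,0,0.15,0,0,0,0.15,0,0,0,0.1,0,0,0,0.05,0,0,0,0,0,0,0,0]
}}

```text
time_s: 6.65
tcp_pos: [0.3799, 0.2776, 0.0456]
tool_rot: [-1.948, -2.464, 0.005]
contact_force: [-6.6, -6.0, 14.2]
finger_gap: 0.0147
```

Run:
```python
from h import *
s=stt(); print(s['moment'])
shot('scene','s3.png',crop=(150,170,290,290),scale=4)
shot('top','t3.png',crop=(120,130,270,290),scale=3.5)
```

```text
t 6.65 tcp [379.9 277.6  45.6] yaw 103.3 zdir [-0.002 -0.002 -1.   ] F [-6.6 -6.  14.2] gap 14.7 q [-0.74  0.24  0.04  2.   -0.01  0.9   1.12]
[-1.45301703  1.49846858  0.00379293]
```

View pics/s3.png

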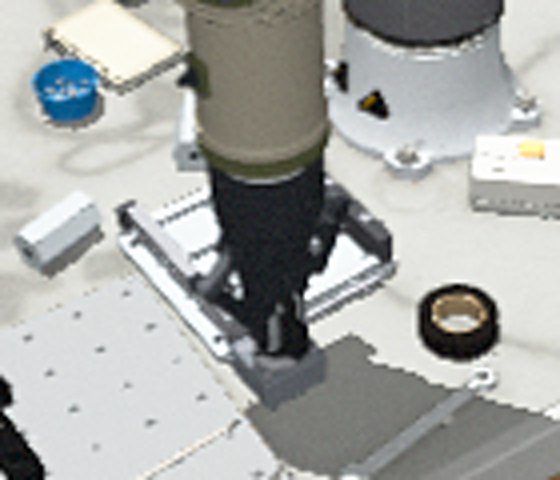

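View pics/t3.png

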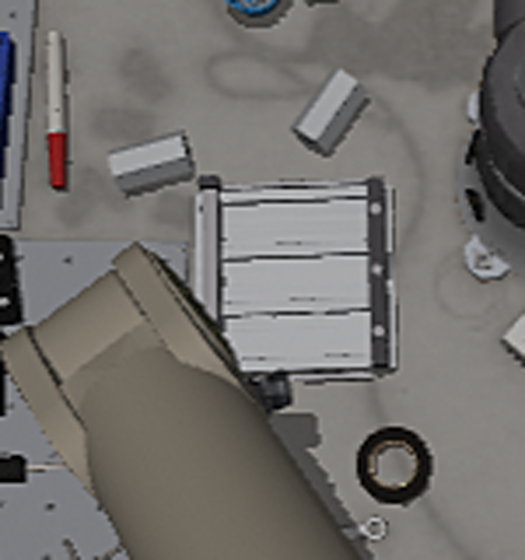

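Run:
```python
from h import *
im,d=get_image('top'); P=cloud('top',d).reshape(-1,3)
c,s=np.cos(.061),np.sin(.061)
Rf=np.array([[c,s],[-s,c]])
m=(P[:,2]>.030)&(P[:,2]<.045)&(P[:,0]>.48)&(P[:,0]<.57)&(P[:,1]>.1)&(P[:,1]<.35)
q=P[m]; f=(q[:,:2]-[.498,.2275])@Rf.T*1000
print(np.histogram(f[:,1],np.arange(-90,100,4)))
for lo,hi in[(-100,0),(0,110)]:
    g=f[(f[:,1]>lo)&(f[:,1]<hi)]; print(np.percentile(g[:,1],[2,50,98])); A=np.polyfit(g[:,0],g[:,1],1); print(A)
```

```text
(array([ 0,  0,  0,  3, 43, 42, 40, 21,  0,  0,  0,  0,  0,  0,  0,  0,  0,
        0,  0,  0,  0,  0,  0,  0,  0,  0,  0,  0,  0,  0,  0,  0,  0,  0,
        0,  0,  0, 10, 45, 51, 39,  0,  0,  0,  0,  0,  0]), array([-90, -86, -82, -78, -74, -70, -66, -62, -58, -54, -50, -46, -42,
       -38, -34, -30, -26, -22, -18, -14, -10,  -6,  -2,   2,   6,  10,
        14,  18,  22,  26,  30,  34,  38,  42,  46,  50,  54,  58,  62,
        66,  70,  74,  78,  82,  86,  90,  94,  98]))
[-73.97070696 -67.20428904 -60.1403406 ]
[ 1.70735205e-02 -6.75389482e+01]
[61.65909802 66.94321285 73.10773217]
[-2.38068794e-03  6.73014682e+01]
```

Request:
{"op": "servo_tool", "data": {
  "rows": [0,0,0,0,0,0,0,0,0,0,0,0,0,0,40,0,0,0,40,0,0,0,40,0,0,0,40,0,0,0,0,0],
  "gripper": 0
}}

```text
time_s: 7.8
tcp_pos: [0.3824, 0.2801, 0.2085]
tool_rot: [1.947, 2.464, 0.01]
contact_force: [0.4, -0.1, -0.9]
finger_gap: 0.0857
```

Run:
```python
from h import *
stt()
P=cloud('top',np.load('top_d0.npy')); Q=cloud('scene',np.load('scene_d0.npy'))
A=np.vstack([P.reshape(-1,3),Q.reshape(-1,3)])
m=(A[:,0]>.3)&(A[:,0]<1)&(A[:,1]>-.3)&(A[:,1]<.5)&(A[:,2]>.08)
A=A[m]
H=np.zeros((14,16))
ix=((A[:,0]-.3)/.05).astype(int);iy=((A[:,1]+.3)/.05).astype(int)
np.maximum.at(H,(ix,iy),A[:,2]); print('rows x .3.., cols y -.3..'); print(np.round(H,2))
L=np.full((14,16),9.);np.minimum.at(L,(ix,iy),A[:,2]);print(np.round(L,2))
```

```text
t 7.8 tcp [382.4 280.1 208.5] yaw 103.4 zdir [ 0.005  0.004 -1.   ] F [ 0.4 -0.1 -0.9] gap 85.7 q [-0.74  0.07  0.05  1.81 -0.    1.26  1.11]
rows x .3.., cols y -.3..
[[0.   0.   0.   0.   0.   0.   0.   0.   0.   0.   0.   0.   0.   0.
  0.   0.  ]
 [0.   0.   0.   0.   0.   0.   0.   0.   0.   0.   0.   0.   0.   0.
  0.   0.  ]
 [0.   0.   0.   0.   0.   0.   0.   0.   0.   0.   0.   0.   0.   0.
  0.   0.  ]
 [0.   0.   0.   0.   0.   0.   0.   0.   0.   0.   0.   0.   0.   0.
  0.   0.  ]
 [0.   0.   0.   0.   0.   0.3  0.31 0.29 0.   0.   0.   0.   0.   0.
  0.   0.  ]
 [0.   0.   0.   0.   0.12 0.31 0.31 0.31 0.   0.   0.   0.   0.   0.
  0.   0.  ]
 [0.   0.   0.   0.   0.   0.81 0.81 0.81 0.   0.   0.   0.71 0.72 0.71
  0.   0.  ]
 [0.   0.   0.   0.   0.   0.28 0.28 0.27 0.   0.   0.   0.73 0.73 0.72
  0.   0.  ]
 [0.   0.   0.   0.   0.   0.28 0.58 0.27 0.   0.   0.   0.69 0.42 0.65
  0.65 0.  ]
 [0.   0.   0.   0.   0.29 0.59 0.6  0.6  0.   0.   0.   0.62 0.43 0.65
  0.65 0.  ]
 [0.   0.   0.   0.   0.33 0.46 0.   0.6  0.   0.   0.   0.   0.4  0.51
  0.62 0.  ]
 [0.   0.
[... 712 characters left out ...]
 9.   9.   9.
  9.   9.  ]
 [9.   9.   9.   9.   9.   0.23 0.26 0.08 9.   9.   9.   0.46 0.45 0.46
  9.   9.  ]
 [9.   9.   9.   9.   9.   0.23 0.26 0.18 9.   9.   9.   0.45 0.45 0.45
  9.   9.  ]
 [9.   9.   9.   9.   9.   0.22 0.15 0.19 9.   9.   9.   0.47 0.2  0.2
  0.2  9.  ]
 [9.   9.   9.   9.   0.17 0.2  0.12 0.12 9.   9.   9.   0.54 0.23 0.08
  0.08 9.  ]
 [9.   9.   9.   9.   0.24 0.33 9.   0.12 9.   9.   9.   9.   0.23 0.37
  0.4  9.  ]
 [9.   9.   9.   9.   9.   9.   9.   0.17 9.   9.   9.   9.   9.   9.
  9.   9.  ]
 [9.   9.   9.   9.   9.   9.   9.   9.   9.   9.   9.   9.   9.   9.
  9.   9.  ]
 [9.   9.   9.   9.   9.   9.   9.   9.   9.   9.   9.   9.   9.   9.
  9.   9.  ]]
```

Run:
```python
from h import *
A=[]
for c in ['top','scene']:
    im,d=get_image(c); A.append(cloud(c,d).reshape(-1,3))
A=np.vstack(A)
tcp=np.array([.382,.28,.2085]); 
hd=np.arctan2(.28,.382); r=np.array([np.cos(hd),np.sin(hd)]); l=np.array([-r[1],r[0]])
D=A-tcp; R=D[:,:2]@r; L=D[:,:2]@l
m=(abs(L)<.2)&(R>-.4)&(R<.25)&(D[:,2]>-.0)&(D[:,2]<.8)
for z in np.arange(0,.7,.05):
    k=m&(D[:,2]>=z)&(D[:,2]<z+.05)
    if k.sum()>5: print(round(z,2),k.sum(),'R',np.round(np.percentile(R[k],[1,99]),3),'L',np.round(np.percentile(L[k],[1,99]),3))
# obstacle detail
m=(A[:,0]>.5)&(A[:,0]<.95)&(A[:,1]>.2)&(A[:,1]<.5)&(A[:,2]>.06)
B=A[m]
for z in np.arange(.05,.9,.05):
    k=(B[:,2]>=z)&(B[:,2]<z+.05)
    if k.sum()>5: print('obs',round(z,2),k.sum(),'x',np.round(np.percentile(B[k,0],[1,99]),3),'y',np.round(np.percentile(B[k,1],[1,99]),3))
shot('scene','s4.png',scale=1.5)
```

```text
0.0 1222 R [-0.398  0.02 ] L [-0.187  0.052]
0.05 1865 R [-0.397  0.034] L [-0.182  0.07 ]
0.1 1999 R [-0.397  0.029] L [-0.185  0.064]
0.15 2046 R [-0.398  0.024] L [-0.187  0.041]
0.2 2406 R [-0.397  0.031] L [-0.187  0.042]
0.25 3775 R [-0.398  0.248] L [-0.192  0.042]
0.3 4489 R [-0.397  0.248] L [-0.192  0.054]
0.35 7670 R [-0.397  0.247] L [-0.189  0.054]
0.4 16107 R [-0.393  0.245] L [-0.184  0.045]
0.45 13102 R [-0.395  0.245] L [-0.188  0.042]
0.5 4043 R [-0.399  0.249] L [-0.195  0.042]
0.55 1477 R [-0.381 -0.267] L [-0.198 -0.04 ]
0.6 1584 R [-0.381 -0.267] L [-0.198 -0.04 ]
0.65 15 R [-0.306 -0.298] L [-0.102 -0.092]
obs 0.05 179 x [0.753 0.783] y [0.391 0.45 ]
obs 0.1 337 x [0.752 0.783] y [0.39  0.451]
obs 0.15 219 x [0.732 0.797] y [0.351 0.452]
obs 0.2 1073 x [0.725 0.82 ] y [0.317 0.447]
obs 0.25 1003 x [0.724 0.829] y [0.317 0.446]
obs 0.3 1020 x [0.727 0.831] y [0.318 0.445]
obs 0.35 809 x [0.734 0.828] y [0.321 0.446]
obs 0.4 722 x [0.735 0.801] y [0.323 0.445]
obs 0.45 1885 x [0.637 0.802] y [0.269 0.441]
obs 0.5 1831 x [0.637 0.799] y [0.269 0.437]
obs 0.55 3177 x [0.636 0.787] y [0.266 0.405]
obs 0.6 2923 x [0.638 0.78 ] y [0.27  0.407]
obs 0.65 1645 x [0.639 0.721] y [0.27  0.375]
obs 0.7 1996 x [0.643 0.687] y [0.271 0.362]
```

View pics/s4.png

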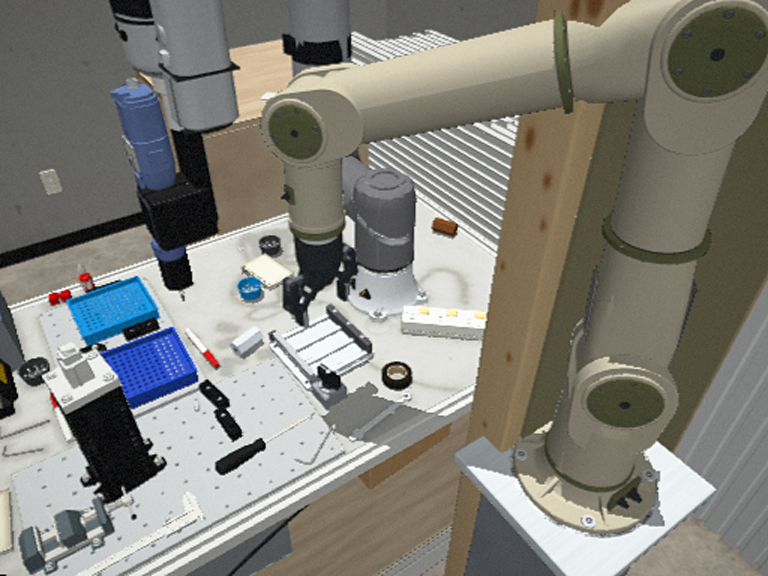

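Run:
```python
from h import *
A=[]
for c in ['top','scene']:
    im,d=get_image(c); A.append(cloud(c,d).reshape(-1,3))
A=np.vstack(A)
tcp=np.array([.382,.28,.2085]); 
hd=np.arctan2(.28,.382); r=np.array([np.cos(hd),np.sin(hd)]); l=np.array([-r[1],r[0]])
D=A-tcp; R=D[:,:2]@r; L=D[:,:2]@l
for a in np.arange(-.2,.12,.02):
    k=(abs(L)<.1)&(R>=a)&(R<a+.02)&(D[:,2]>.1)&(D[:,2]<.6)
    if k.sum()>10: print(round(a,2),k.sum(),np.round(D[k,2].min(),3),np.round(np.percentile(D[k,2],99),3),np.round(np.percentile(L[k],[1,99]),3))
B=A[(A[:,0]>.6)&(A[:,0]<.76)&(A[:,1]>.2)&(A[:,1]<.42)&(A[:,2]>.4)]
for z in np.arange(.42,.6,.01):
    k=(B[:,2]>=z)&(B[:,2]<z+.01)
    if k.sum(): print(round(z,2),k.sum(),B[k,0].min().round(3),B[k,1].min().round(3))
```

```text
-0.2 1660 0.37 0.47 [-0.06   0.036]
-0.18 1584 0.363 0.463 [-0.059  0.037]
-0.16 1519 0.354 0.457 [-0.057  0.039]
-0.14 1468 0.35 0.45 [-0.056  0.04 ]
-0.12 1399 0.343 0.444 [-0.055  0.041]
-0.1 1402 0.334 0.437 [-0.054  0.044]
-0.08 1465 0.327 0.431 [-0.054  0.045]
-0.06 1783 0.11 0.424 [-0.053  0.048]
-0.04 2518 0.1 0.417 [-0.06   0.052]
-0.02 2256 0.1 0.412 [-0.056  0.054]
-0.0 1957 0.1 0.407 [-0.054  0.062]
0.02 1081 0.101 0.402 [-0.051  0.06 ]
0.04 111 0.335 0.389 [-0.05   0.052]
0.42 62 0.732 0.339
0.43 56 0.741 0.376
0.44 58 0.656 0.328
0.45 116 0.641 0.289
0.46 196 0.638 0.269
0.47 355 0.635 0.268
0.48 386 0.635 0.268
0.49 389 0.637 0.268
0.5 328 0.635 0.269
0.51 338 0.635 0.269
0.52 344 0.636 0.269
0.53 360 0.636 0.269
0.54 263 0.636 0.269
0.55 863 0.632 0.266
0.56 478 0.634 0.269
0.57 502 0.636 0.269
0.58 555 0.636 0.269
0.59 542 0.637 0.269
```

Request:
{"op": "servo_tool", "data": {
  "rows": [24,9,-14,0.01,24,9,-14,0.01,24,9,-14,0.01,24,9,-14,0.01,24,9,-14,0.01,24,9,-14,0.01,24,9,-14,0.01,0,0,0,0]
}}

```text
time_s: 9.05
tcp_pos: [0.5486, 0.3409, 0.1038]
tool_rot: [-1.861, -2.53, 0.008]
contact_force: [0.7, 0.4, -0.8]
finger_gap: 0.0852
```

Request:
{"op": "servo_tool", "data": {
  "rows": [0,2,-12,0,0,2,-12,0,10,1,-12,0,10,1,-12,0,10,1,-8,0,12,1,-4,0,0,0,0,0,0,0,0,0]
}}

```text
time_s: 10.05
tcp_pos: [0.591, 0.35, 0.0476]
tool_rot: [-1.861, -2.531, -0.001]
contact_force: [-0.9, -0.4, -0.7]
finger_gap: 0.0853
```

Run:
```python
from h import *
stt()
shot('scene','s5.png',crop=(130,130,290,260),scale=4)
```

```text
t 10.05 tcp [591.  350.   47.6] yaw 107.4 zdir [ 0.  0. -1.] F [-0.9 -0.4 -0.7] gap 85.3 q [-0.63  0.65  0.08  1.4  -0.05  1.1   1.33]
```

View pics/s5.png

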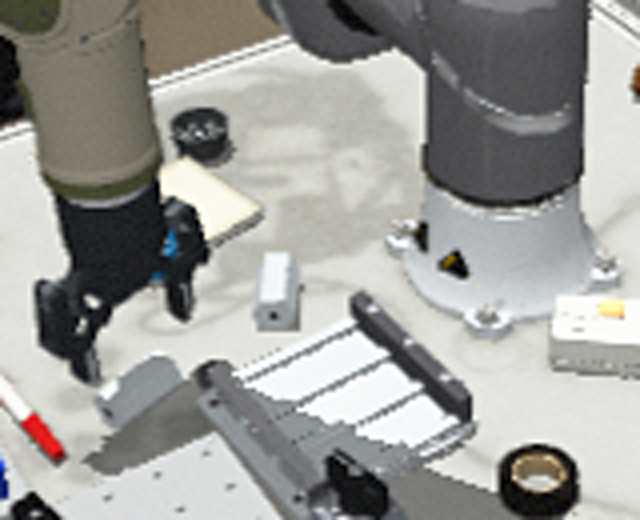

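Request:
{"op": "servo_tool", "data": {
  "rows": [0.5,1,-12,0,0.5,1,-12,0,0.5,1,-10,0,0,0,-6,0,0,0,-4,0,0,0,-2,0,0,0,0,0,0,0,0,0],
  "grip_force": 25
}}

```text
time_s: 11.1
tcp_pos: [0.5926, 0.353, 0.0017]
tool_rot: [1.86, 2.531, 0.001]
contact_force: [0.1, -0.2, 0.1]
finger_gap: 0.0858
```

Request:
{"op": "servo_tool", "data": {
  "rows": [0,0,0,0,0,0,0,0,0,0,0,0,0,0,0,0,0,0,0,0,0,0,0,0,0,0,0,0,0,0,0,0],
  "gripper": 1
}}

```text
time_s: 12.1
tcp_pos: [0.5926, 0.3531, 0.0017]
tool_rot: [1.86, 2.531, 0.001]
contact_force: [-0.2, -0.1, 5.2]
finger_gap: 0.0616
```

Run:
```python
from h import *
stt()
shot('scene','s6.png',crop=(130,130,290,260),scale=4)
```

```text
t 12.1 tcp [592.6 353.1   1.7] yaw 107.4 zdir [ 0.001  0.    -1.   ] F [-0.2 -0.1  5.2] gap 61.6 q [-0.63  0.7   0.08  1.42 -0.06  1.02  1.33]
```

View pics/s6.png

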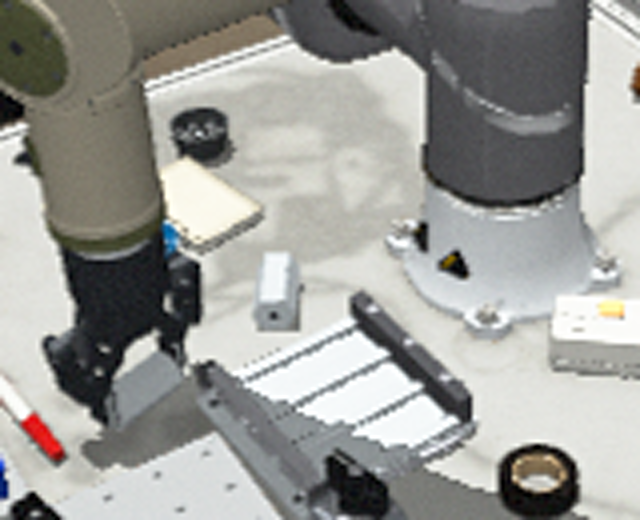

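Request:
{"op": "servo_tool", "data": {
  "rows": [0,0,10,0,-10,0,10,0,-20,0,10,0,-20,0,15,0,-20,0,15,-0.1,-20,0,20,-0.15,0,0,20,-0.15,0,0,0,-0.15]
}}

```text
time_s: 13.15
tcp_pos: [0.5023, 0.3537, 0.1039]
tool_rot: [-2.481, -1.926, -0.006]
contact_force: [0.3, -0.5, -1.6]
finger_gap: 0.0615
```

Request:
{"op": "servo_tool", "data": {
  "rows": [0,0,0,-0.18,0,0,0,-0.18,0,0,0,-0.18,0,0,0,-0.18,0,0,0,-0.18,0,0,0,-0.18,0,0,0,-0.18,0,0,0,0]
}}

```text
time_s: 14.15
tcp_pos: [0.5015, 0.353, 0.1015]
tool_rot: [-3.14, -0.103, 0.001]
contact_force: [0.7, -0.1, -2.2]
finger_gap: 0.0621
```

Run:
```python
from h import *
stt()
shot('scene','s7.png',crop=(130,130,290,260),scale=4)
shot('top','t7.png',crop=(100,100,260,240),scale=4)
```

```text
t 14.15 tcp [501.5 353.  101.5] yaw 3.8 zdir [-0.  0. -1.] F [ 0.7 -0.1 -2.2] gap 62.1 q [-0.98  0.47  0.43  1.59 -0.21  1.12 -0.44]
```

View pics/s7.png

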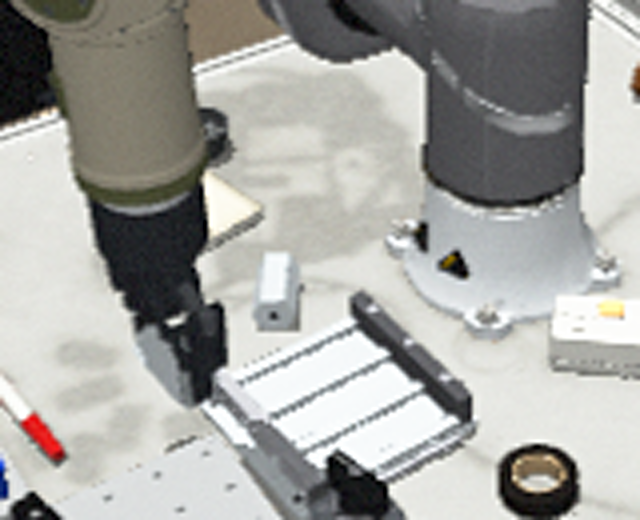

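View pics/t7.png

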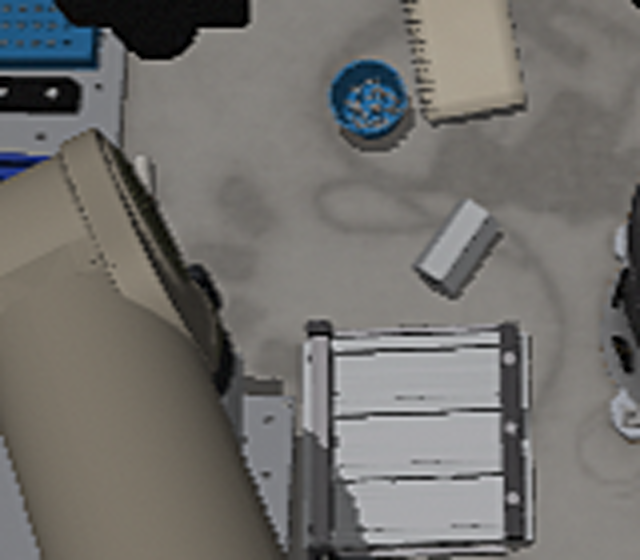

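Request:
{"op": "servo_tool", "data": {
  "rows": [0,0,0,-0.18,0,0,0,-0.18,0,0,0,-0.18,0,0,0,-0.18,0,0,0,-0.18,0,0,0,-0.18,0,0,0,-0.18,0,0,0,-0.18]
}}

```text
time_s: 15.25
tcp_pos: [0.5021, 0.3529, 0.1013]
tool_rot: [-2.425, 1.997, 0.001]
contact_force: [0.9, 0.2, -2.2]
finger_gap: 0.0613
```

Run:
```python
from h import *
stt()
shot('scene','s8.png',crop=(140,150,220,250),scale=6)
```

```text
t 15.25 tcp [502.1 352.9 101.3] yaw -79.0 zdir [-0.  0. -1.] F [ 0.9  0.2 -2.2] gap 61.3 q [-1.19  0.54  0.73  1.6  -0.38  1.15 -1.75]
```

View pics/s8.png

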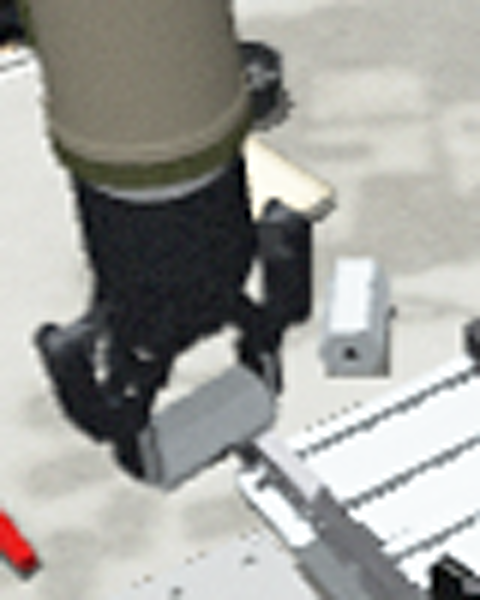

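Request:
{"op": "servo_tool", "data": {
  "rows": [-5,0,50,0,-5,0,55,0,-5,0,55,0,-5,0,55,0,-5,0,55,0,-5,0,55,0,-5,0,25,0,0,0,0,0]
}}

```text
time_s: 16.3
tcp_pos: [0.4679, 0.3526, 0.4532]
tool_rot: [-2.428, 1.987, -0.001]
contact_force: [-0.1, -0.5, -2.1]
finger_gap: 0.0616
```

Run:
```python
from h import *
stt()
u=proj('scene',np.array(sense()['tcp_pos'])); print(u)
u=u.astype(int); shot('scene','s9.png',crop=(max(u[0]-50,0),max(u[1]-60,0),u[0]+50,u[1]+30),scale=6)
```

```text
t 16.3 tcp [467.9 352.6 453.2] yaw -78.6 zdir [ 0.003  0.003 -1.   ] F [-0.1 -0.5 -2.1] gap 61.6 q [-1.21  0.37  0.82  1.01 -0.28  1.86 -1.88]
[161.15371345 119.44896134]
```

View pics/s9.png

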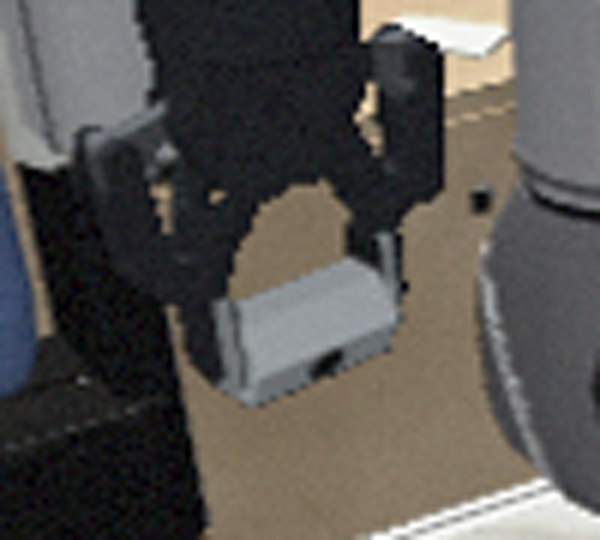

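Request:
{"op": "servo_tool", "data": {
  "rows": [10,-17,-48,-0.019,11,-17,-48,-0.019,11,-17,-48,-0.019,11,-17,-48,-0.019,11,-17,-48,-0.019,11,-17,-48,-0.019,10,-18.6,-48,-0.019,0,0,0,0]
}}

```text
time_s: 17.35
tcp_pos: [0.539, 0.2284, 0.1099]
tool_rot: [2.28, -2.147, -0.003]
contact_force: [-0.1, 0.4, -0.6]
finger_gap: 0.061
```

Run:
```python
from h import *
stt()
shot('scene','s10.png',crop=(140,150,290,280),scale=4)
shot('top','t10.png',crop=(140,130,270,260),scale=4)
```

```text
t 17.35 tcp [539.  228.4 109.9] yaw -86.6 zdir [-0.008 -0.006 -1.   ] F [-0.1  0.4 -0.6] gap 61.0 q [-1.06  0.49  0.8   1.66 -0.38  1.16 -1.67]
```

View pics/s10.png

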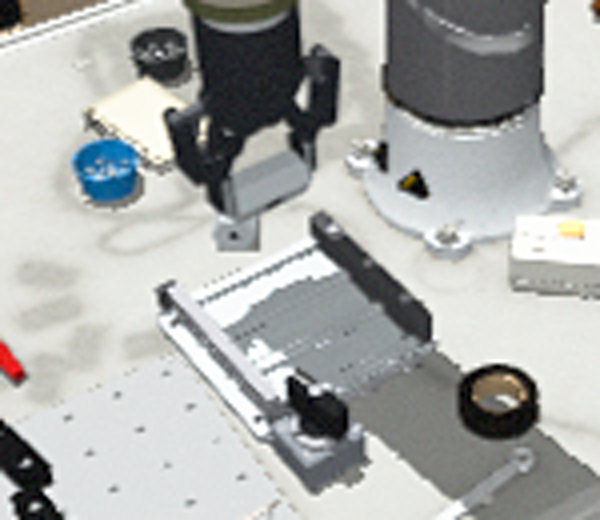

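View pics/t10.png

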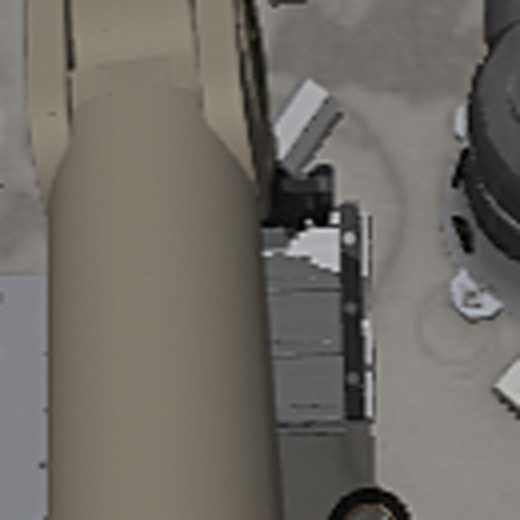

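Request:
{"op": "servo_tool", "data": {
  "rows": [0,0,-10,0,0,0,-15,0,0,0,-15,0,0,0,-15,0,0,0,-10,0,0,0,0,0,0,0,0,0,0,0,0,0]
}}

```text
time_s: 18.45
tcp_pos: [0.5428, 0.2324, 0.0509]
tool_rot: [-2.288, 2.151, -0.0]
contact_force: [0.6, -0.7, -1.0]
finger_gap: 0.0614
```

Run:
```python
from h import *
stt()
shot('scene','s11.png',crop=(170,170,290,270),scale=5)
```

```text
t 18.45 tcp [542.8 232.4  50.9] yaw -86.5 zdir [ 0.001  0.001 -1.   ] F [ 0.6 -0.7 -1. ] gap 61.4 q [-1.02  0.56  0.76  1.71 -0.44  1.04 -1.62]
```

View pics/s11.png

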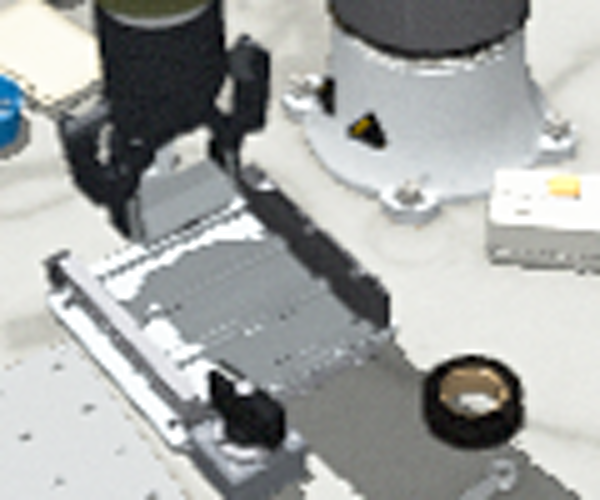

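Request:
{"op": "servo_tool", "data": {
  "rows": [0,0,-10,0,0,0,-10,0,0,0,-8,0,0,0,-4,0,0,0,-3,0,0,0,-2,0,0,0,-1,0,0,0,0,0]
}}

```text
time_s: 19.5
tcp_pos: [0.5424, 0.2323, 0.0124]
tool_rot: [-2.289, 2.152, 0.0]
contact_force: [-0.6, 0.5, -2.2]
finger_gap: 0.0613
```

Run:
```python
from h import *
stt()
shot('scene','s12.png',crop=(170,170,290,270),scale=5)
```

```text
t 19.5 tcp [542.4 232.3  12.4] yaw -86.5 zdir [ 0.  0. -1.] F [-0.6  0.5 -2.2] gap 61.3 q [-1.    0.61  0.73  1.74 -0.48  0.98 -1.6 ]
```

View pics/s12.png

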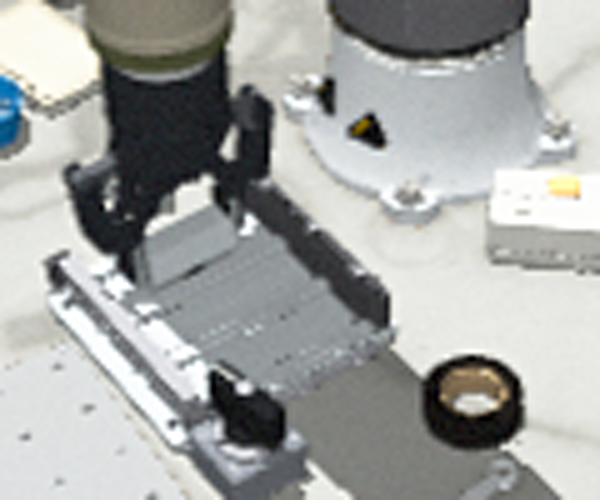

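Request:
{"op": "servo_tool", "data": {
  "rows": [0,0,-0.5,0,0,0,0,0,0,0,0,0,0,0,6,0,0,0,7,0,0,0,6,0,0,0,0,0,0,0,0,0],
  "gripper": 0.13
}}

```text
time_s: 20.55
tcp_pos: [0.5422, 0.2323, 0.0307]
tool_rot: [-2.289, 2.152, 0.0]
contact_force: [0.2, 0.2, -0.2]
finger_gap: 0.0745
```

Run:
```python
from h import *
stt()
shot('scene','s13.png',crop=(170,170,290,270),scale=5)
```

```text
t 20.55 tcp [542.2 232.3  30.7] yaw -86.5 zdir [-0.  0. -1.] F [ 0.2  0.2 -0.2] gap 74.5 q [-1.01  0.59  0.74  1.73 -0.46  1.01 -1.61]
```

View pics/s13.png

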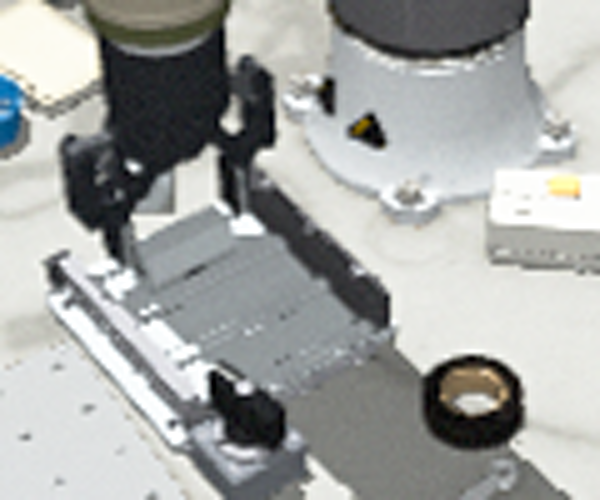

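Request:
{"op": "servo_tool", "data": {
  "rows": [0,0,0,0,0,0,0,0,0,0,0,0,0,0,0,0,0,0,0,0,0,0,2,0,0,0,2,0,0,0,0,0],
  "gripper": 1,
  "grip_force": 25
}}

```text
time_s: 21.6
tcp_pos: [0.5423, 0.2322, 0.0348]
tool_rot: [-2.289, 2.152, -0.0]
contact_force: [-0.1, 0.3, -2.4]
finger_gap: 0.0608
```

Request:
{"op": "servo_tool", "data": {
  "rows": [3,0,0,0,3,0,0,0,3,0,0,0,3,0,0,0,3,0,0,0,0,0,0,0,0,0,0,0,0,0,0,0]
}}

```text
time_s: 22.6
tcp_pos: [0.5554, 0.2326, 0.0349]
tool_rot: [2.288, -2.149, -0.006]
contact_force: [-10.4, -0.8, 9.3]
finger_gap: 0.0613
```

Run:
```python
from h import *
stt()
shot('scene','s14.png',crop=(170,150,290,250),scale=5)
```

```text
t 22.6 tcp [555.4 232.6  34.9] yaw -86.4 zdir [-0.004  0.001 -1.   ] F [-10.4  -0.8   9.3] gap 61.3 q [-0.99  0.61  0.74  1.68 -0.47  1.04 -1.6 ]
```

View pics/s14.png

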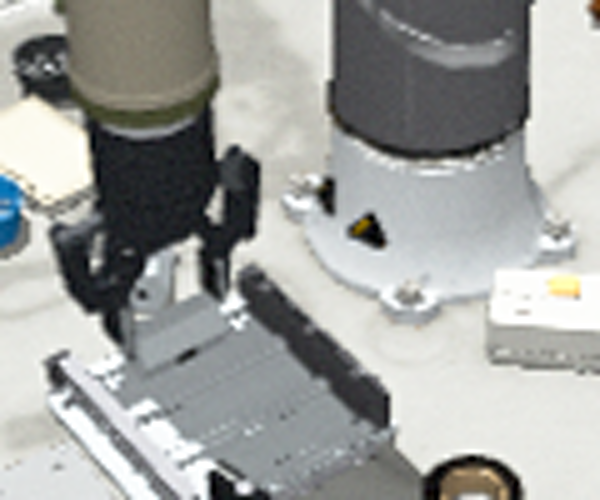

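Request:
{"op": "servo_tool", "data": {
  "rows": [2,0,0,0,2,0,0,0,2,0,0,0,2,0,0,0,2,0,0,0,2,0,0,0,0,0,0,0,0,0,0,0]
}}

```text
time_s: 23.65
tcp_pos: [0.5679, 0.2332, 0.0346]
tool_rot: [2.289, -2.15, -0.005]
contact_force: [-6.4, 1.4, 3.3]
finger_gap: 0.061
```

Run:
```python
from h import *
stt()
shot('scene','s15.png',crop=(170,150,290,250),scale=5)
```

```text
t 23.65 tcp [567.9 233.2  34.6] yaw -86.4 zdir [-0.003  0.001 -1.   ] F [-6.4  1.4  3.3] gap 61.0 q [-0.97  0.63  0.73  1.65 -0.47  1.05 -1.59]
```

View pics/s15.png

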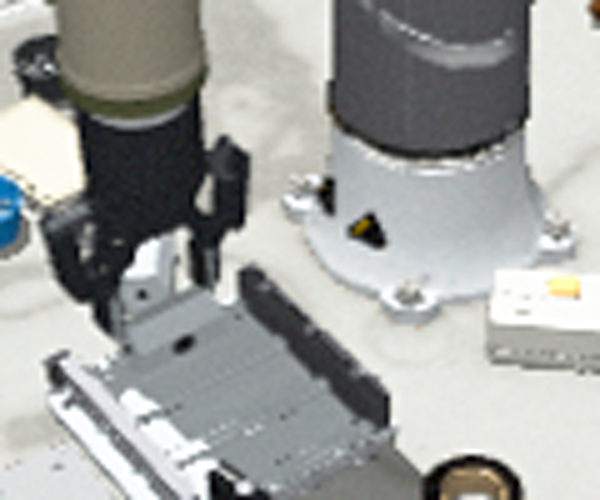

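Request:
{"op": "servo_tool", "data": {
  "rows": [2,0,0,0,2,0,0,0,2,0,0,0,2,0,0,0,2,0,0,0,0,0,0,0,0,0,0,0,0,0,0,0]
}}

```text
time_s: 24.7
tcp_pos: [0.5782, 0.2328, 0.0345]
tool_rot: [2.289, -2.15, -0.003]
contact_force: [-4.2, 1.4, 1.4]
finger_gap: 0.0611
```

Run:
```python
from h import *
stt()
shot('scene','s16.png',crop=(170,150,290,250),scale=5)
```

```text
t 24.7 tcp [578.2 232.8  34.5] yaw -86.4 zdir [-0.002  0.001 -1.   ] F [-4.2  1.4  1.4] gap 61.1 q [-0.95  0.65  0.73  1.62 -0.48  1.06 -1.59]
```

View pics/s16.png

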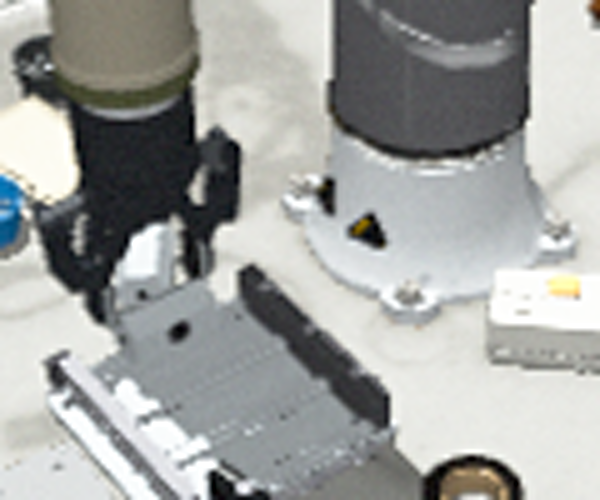

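Request:
{"op": "servo_tool", "data": {
  "rows": [2,0,0,0,2,0,0,0,2,0,0,0,2,0,0,0,2,0,0,0,0,0,0,0,0,0,0,0,0,0,0,0]
}}

```text
time_s: 25.75
tcp_pos: [0.5896, 0.2321, 0.035]
tool_rot: [-2.289, 2.152, -0.001]
contact_force: [-0.4, -0.6, 2.6]
finger_gap: 0.061
```

Run:
```python
from h import *
stt()
im,d=shot('scene','s17.png',crop=(170,150,290,250),scale=5)
P=cloud('scene',d)
# profile across the bar: points near bar
c,s=np.cos(.066),np.sin(.066); F=np.array([[c,s],[-s,c]])
f=((P[...,:2]-[.496,.229])@F.T)*1000; z=P[...,2]*1000
for y0 in (-10,10):
  m=(abs(f[...,1]-y0)<5)&(f[...,0]>20)&(f[...,0]<120)&(z<80)&(z>3)
  o=np.argsort(f[m][:,0]); print(np.round(np.c_[f[m][:,0],z[m]][o]).astype(int).tolist())
```

```text
t 25.75 tcp [589.6 232.1  35. ] yaw -86.5 zdir [ 0.001  0.    -1.   ] F [-0.4 -0.6  2.6] gap 61.0 q [-0.93  0.66  0.73  1.6  -0.49  1.07 -1.58]
[[21, 12], [23, 15], [23, 17], [24, 20], [24, 17], [26, 17], [28, 17], [37, 9], [39, 9], [39, 7], [42, 10], [42, 8], [43, 11], [47, 11], [47, 9], [50, 8], [52, 8], [52, 12], [54, 7], [56, 34], [57, 8], [59, 35], [60, 8], [60, 28], [61, 32], [61, 36], [61, 44], [61, 29], [61, 41], [62, 8], [62, 45], [62, 47], [62, 49], [62, 39], [62, 14], [62, 38], [63, 42], [63, 36], [63, 8], [64, 16], [64, 32], [64, 49], [64, 9], [65, 16], [66, 14], [66, 18], [67, 19], [68, 16], [68, 9], [69, 53], [69, 46], [70, 47], [72, 47], [73, 50], [73, 52], [74, 51], [74, 53], [77, 52], [78, 53], [79, 52], [80, 53], [86, 49], [113, 32], [114, 27], [116, 23], [117, 24], [117, 26], [119, 29], [119, 26], [119, 32]]
[[20, 13], [21, 19], [21, 17], [22, 20], [26, 18], [31, 14], [36, 11], [40, 8], [42, 8], [42, 9], [44, 12], [45, 6], [46, 7], [47, 11], [47, 8], [49, 11], [51, 13], [53, 7], [54, 7], [55, 11], [55, 7], [59, 9], [60, 6], [60, 35], [60, 30], [60, 42], [61, 29], [61, 31], [62, 35], [62, 45], [62, 9], [62, 7], [63, 44], [63, 31], [63, 37], [63, 39], [64, 10], [64, 20], [65, 46], [65, 48], [65, 40], [65, 17], [65, 48], [65, 8], [66, 43], [66, 11], [66, 15], [67, 13], [67, 19], [67, 49], [68, 8], [68, 47], [68, 20], [70, 49], [70, 53], [71, 17], [71, 49], [71, 47], [72, 54], [74, 49], [75, 54], [76, 53], [77, 53], [78, 47], [81, 52], [85, 50], [90, 47], [91, 45]]
```

View pics/s17.png

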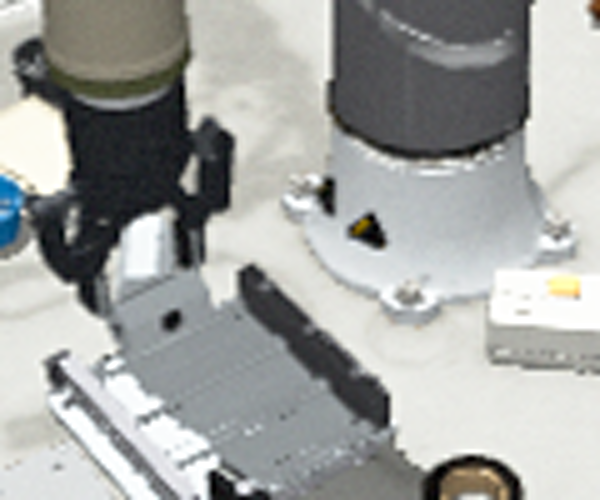

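Request:
{"op": "servo_tool", "data": {
  "rows": [0,0,5,0,0,0,5,0,-10,-0.6,0,0,-10,-0.6,0,0,-10,-0.6,0,0,0,0,-6,0,0,0,-5,0,0,0,0,0]
}}

```text
time_s: 26.8
tcp_pos: [0.5592, 0.2302, 0.0331]
tool_rot: [2.288, -2.151, -0.0]
contact_force: [0.3, 0.3, -1.3]
finger_gap: 0.0607
```

Request:
{"op": "servo_tool", "data": {
  "rows": [0,0,-2,0,0,0,-2,0,0,0,-2,0,0,0,0,0,0,0,0,0,0,0,0,0,0,0,0,0,0,0,0,0]
}}

```text
time_s: 27.8
tcp_pos: [0.5594, 0.2305, 0.0278]
tool_rot: [-2.289, 2.152, 0.0]
contact_force: [0.1, 0.3, -1.3]
finger_gap: 0.061
```

```bash
cat >> h.py <<'E'
def prof(P,x0,x1,ys=(-10,10),w=5):
  c,s=np.cos(.066),np.sin(.066); F=np.array([[c,s],[-s,c]])
  f=((P[...,:2]-[.496,.229])@F.T)*1000; z=P[...,2]*1000
  for y0 in ys:
    m=(abs(f[...,1]-y0)<w)&(f[...,0]>x0)&(f[...,0]<x1)&(z<80)&(z>3)
    o=np.argsort(f[m][:,0]); print(np.round(np.c_[f[m][:,0],z[m]][o]).astype(int).tolist())
E
python3 - <<'E'
from h import *
stt()
im,d=shot('scene','s18.png',crop=(170,150,290,250),scale=5)
P=cloud('scene',d)
prof(P,20,80,(0,))
E
```

```text
t 27.8 tcp [559.4 230.5  27.8] yaw -86.5 zdir [ 0.  0. -1.] F [ 0.1  0.3 -1.3] gap 61.0 q [-0.98  0.62  0.73  1.69 -0.47  1.02 -1.59]
[[21, 19], [24, 19], [26, 15], [26, 19], [28, 26], [29, 26], [29, 39], [29, 34], [30, 31], [30, 35], [30, 29], [31, 29], [31, 37], [31, 39], [32, 19], [33, 39], [33, 24], [33, 30], [34, 40], [35, 11], [37, 41], [37, 38], [37, 9], [38, 42], [38, 10], [39, 42], [40, 43], [40, 43], [41, 46], [43, 43], [46, 43], [46, 45], [46, 47], [46, 43], [49, 44], [51, 44], [55, 42], [59, 40]]
```

View pics/s18.png

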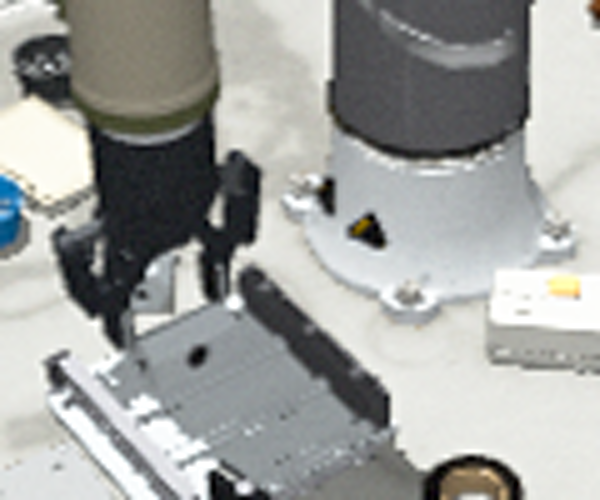

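Request:
{"op": "servo_tool", "data": {
  "rows": [0,0,-1,0,0,0,-1,0,0,0,-1,0,0,0,-1,0,0,0,-1,0,0,0,0,0,0,0,0,0,0,0,0,0]
}}

```text
time_s: 28.85
tcp_pos: [0.5623, 0.2307, 0.0255]
tool_rot: [-2.284, 2.149, -0.004]
contact_force: [1.9, -1.1, 13.5]
finger_gap: 0.0608
```

Request:
{"op": "servo_tool", "data": {
  "rows": [0,0,0,0,0,0,0,0,0,0,0,0,0,0,0,0,0,0,10,0,0,0,10,0,0,0,0,0,0,0,0,0],
  "gripper": 0.13
}}

```text
time_s: 29.85
tcp_pos: [0.5593, 0.2306, 0.0429]
tool_rot: [-2.289, 2.151, 0.0]
contact_force: [0.6, 0.8, 1.1]
finger_gap: 0.0743
```

Run:
```python
from h import *
stt()
im,d=shot('scene','s19.png',crop=(170,150,290,250),scale=5)
P=cloud('scene',d)
prof(P,20,80,(-12,12))
```

```text
t 29.85 tcp [559.3 230.6  42.9] yaw -86.5 zdir [ 0.  0. -1.] F [0.6 0.8 1.1] gap 74.3 q [-0.99  0.6   0.75  1.68 -0.46  1.05 -1.6 ]
[[21, 10], [23, 16], [23, 22], [23, 18], [24, 18], [27, 16], [28, 17], [32, 29], [33, 24], [33, 28], [35, 35], [35, 22], [35, 28], [36, 10], [36, 39], [36, 43], [37, 30], [37, 34], [37, 21], [37, 34], [38, 11], [38, 37], [39, 39], [39, 35], [39, 26], [41, 41], [41, 43], [41, 9], [41, 38], [42, 12], [42, 7], [44, 46], [45, 45], [45, 7], [46, 40], [47, 40], [48, 6], [48, 39], [48, 43], [53, 40], [53, 42], [54, 43], [57, 44], [57, 42]]
[[20, 9], [21, 6], [21, 10], [23, 14], [25, 17], [27, 18], [34, 29], [34, 12], [35, 33], [35, 26], [35, 32], [35, 30], [36, 38], [36, 27], [36, 33], [36, 22], [37, 38], [37, 11], [37, 34], [38, 19], [38, 39], [39, 11], [39, 36], [40, 41], [41, 40], [41, 38], [42, 8], [42, 43], [44, 8], [44, 39], [45, 7], [45, 42], [46, 45], [47, 7], [47, 40], [49, 40], [52, 41], [53, 42], [55, 42], [56, 43], [56, 45]]
```

View pics/s19.png

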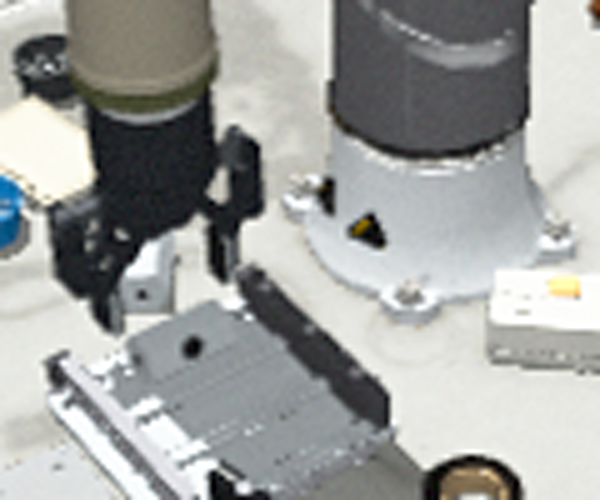

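Request:
{"op": "servo_tool", "data": {
  "rows": [-6.5,-0.4,0,0,-6.5,-0.4,0,0,0,0,-6,0,0,0,-6,0,0,0,0,0,0,0,0,0,0,0,0,0,0,0,0,0]
}}

```text
time_s: 30.9
tcp_pos: [0.5465, 0.2296, 0.0309]
tool_rot: [-2.289, 2.152, -0.0]
contact_force: [-0.3, 0.0, -0.3]
finger_gap: 0.0743
```

Request:
{"op": "servo_tool", "data": {
  "rows": [0,0,0,0,0,0,0,0,0,0,0,0,0,0,0,0,0,0,0,0,0,0,2,0,0,0,2,0,0,0,0,0],
  "gripper": 1
}}

```text
time_s: 31.9
tcp_pos: [0.5462, 0.2296, 0.0346]
tool_rot: [2.289, -2.151, -0.0]
contact_force: [-0.0, 0.5, -1.6]
finger_gap: 0.061
```

Run:
```python
from h import *
stt()
im,d=shot('scene','s20.png',crop=(170,150,290,250),scale=5)
P=cloud('scene',d)
prof(P,20,80,(0,))
```

```text
t 31.9 tcp [546.2 229.6  34.6] yaw -86.5 zdir [-0. -0. -1.] F [-0.   0.5 -1.6] gap 61.0 q [-1.    0.59  0.75  1.72 -0.46  1.02 -1.61]
[[20, 11], [21, 17], [22, 18], [25, 17], [26, 17], [27, 18], [28, 18], [33, 28], [35, 41], [35, 36], [36, 29], [36, 27], [36, 33], [37, 41], [37, 37], [37, 36], [38, 31], [38, 29], [39, 7], [39, 40], [40, 12], [40, 45], [41, 41], [41, 7], [42, 12], [42, 45], [42, 41], [42, 45], [43, 7], [43, 40], [44, 8], [45, 46], [45, 44], [45, 48], [46, 44], [47, 49], [47, 11], [48, 5], [50, 6], [51, 42], [51, 46], [51, 6], [52, 49], [52, 47], [53, 46], [56, 47], [58, 47]]
```

View pics/s20.png

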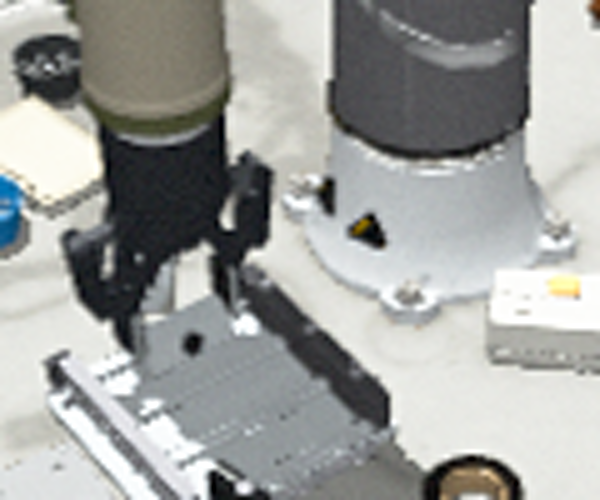

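Request:
{"op": "servo_tool", "data": {
  "rows": [3,0.2,0,0,3,0.2,0,0,3,0.2,0,0,3,0.2,0,0,3,0.2,0,0,3,0.2,0,0,3,0.2,0,0,3,0.2,0,0]
}}

```text
time_s: 32.95
tcp_pos: [0.5688, 0.2311, 0.0345]
tool_rot: [2.287, -2.15, -0.004]
contact_force: [-7.2, -1.3, 3.5]
finger_gap: 0.0611
```

Request:
{"op": "servo_tool", "data": {
  "rows": [3,0.2,0,0,3,0.2,0,0,3,0.2,0,0,3,0.2,0,0,3,0.2,0,0,3,0.2,0,0,3,0.2,0,0,0,0,0,0]
}}

```text
time_s: 33.95
tcp_pos: [0.5916, 0.2325, 0.0348]
tool_rot: [-2.289, 2.152, -0.0]
contact_force: [-0.2, 0.2, -1.8]
finger_gap: 0.0614
```

Run:
```python
from h import *
stt()
im,d=shot('scene','s21.png',crop=(170,150,290,250),scale=5)
P=cloud('scene',d)
prof(P,45,105,(0,))
```

```text
t 33.95 tcp [591.6 232.5  34.8] yaw -86.5 zdir [ 0. -0. -1.] F [-0.2  0.2 -1.8] gap 61.4 q [-0.93  0.67  0.72  1.59 -0.49  1.07 -1.58]
[[46, 8], [47, 13], [47, 9], [49, 9], [52, 7], [54, 8], [55, 9], [57, 9], [59, 11], [60, 10], [61, 7], [61, 10], [62, 10], [62, 31], [62, 11], [63, 48], [64, 21], [64, 41], [64, 37], [64, 18], [64, 45], [64, 12], [64, 38], [65, 30], [65, 42], [65, 27], [65, 29], [65, 31], [66, 10], [66, 45], [67, 13], [67, 17], [67, 10], [68, 10], [68, 31], [68, 53], [68, 38], [68, 53], [68, 49], [69, 44], [69, 46], [69, 13], [69, 19], [70, 49], [72, 53], [73, 13], [73, 50], [74, 53], [74, 52], [75, 56], [75, 15], [75, 56], [76, 57], [78, 51], [83, 52], [88, 49], [91, 48], [93, 48], [97, 44]]
```

View pics/s21.png

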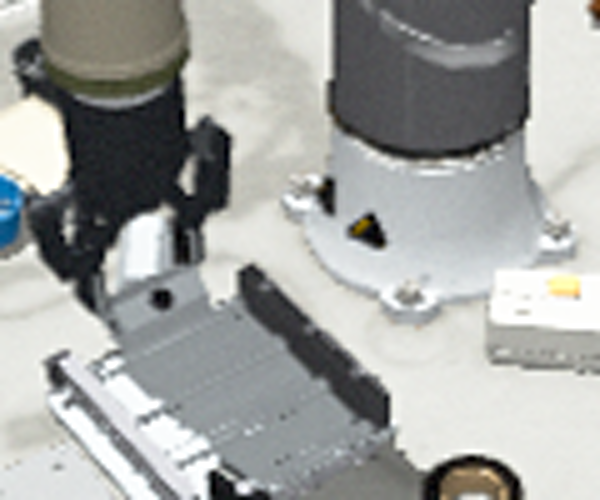

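```bash
cat >> h.py <<'E'
from scipy.optimize import least_squares
def hexfit(P,x0,x1,yr=(-22,22),zmin=24,zmax=70,cx=None,cz=35,show=True):
  c,s=np.cos(.066),np.sin(.066); F=np.array([[c,s],[-s,c]])
  f=((P[...,:2]-[.496,.229])@F.T)*1000; z=P[...,2]*1000
  m=(f[...,1]>yr[0])&(f[...,1]<yr[1])&(f[...,0]>x0)&(f[...,0]<x1)&(z>zmin)&(z<zmax)
  q=np.c_[f[m][:,0],z[m]]
  best=None
  for a0 in np.radians([0,15,30,45]):
    def res(p):
      d=q-p[:2]; th=p[2]+np.arange(6)*np.pi/3
      n=np.c_[np.cos(th),np.sin(th)]; return (d@n.T).max(1)-16
    r=least_squares(res,[np.median(q[:,0])+6 if cx is None else cx,cz,a0],loss='soft_l1',f_scale=1.5)
    if best is None or r.cost<best.cost: best=r
  print('n',len(q),'centre',np.round(best.x[:2],1),'face angle mod60',round(np.degrees(best.x[2])%60,1),'cost/n',round(best.cost/len(q),2),'(flat-down = 30)')
  return best.x
E
python3 - <<'E'
from h import *
im,d=get_image('scene'); P=cloud('scene',d)
hexfit(P,55,100)
hexfit(P,55,90,cx=80)
E
```

```text
n 146 centre [80.7 35.7] face angle mod60 11.4 cost/n 1.2 (flat-down = 30)
n 138 centre [80.7 35.8] face angle mod60 11.9 cost/n 1.23 (flat-down = 30)
```

Request:
{"op": "servo_tool", "data": {
  "rows": [0,0,-2,0,0,0,-2,0,0,0,-2,0,0,0,-2,0,0,0,-1,0,0,0,-1,0,0,0,0,0,0,0,0,0]
}}

```text
time_s: 35.05
tcp_pos: [0.5949, 0.2329, 0.0282]
tool_rot: [-2.284, 2.148, -0.006]
contact_force: [2.7, -0.4, 14.3]
finger_gap: 0.0609
```

Run:
```python
from h import *
stt()
im,d=shot('scene','s22.png',crop=(170,150,290,250),scale=5); P=cloud('scene',d)
hexfit(P,50,100,cx=80)
```

```text
t 35.05 tcp [594.9 232.9  28.2] yaw -86.5 zdir [ 0.007  0.002 -1.   ] F [ 2.7 -0.4 14.3] gap 60.9 q [-0.92  0.68  0.72  1.59 -0.5   1.05 -1.58]
n 138 centre [82.3 31.4] face angle mod60 0.7 cost/n 1.07 (flat-down = 30)
```

View pics/s22.png

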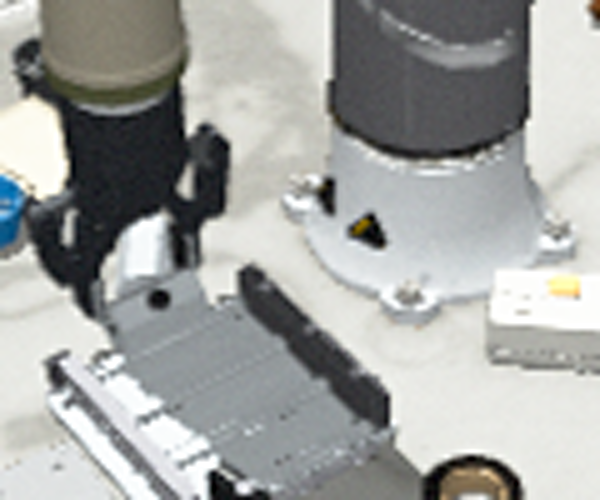

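Request:
{"op": "servo_tool", "data": {
  "rows": [0,0,-2,0,0,0,-2,0,0,0,-2,0,0,0,-2,0,0,0,0,0,0,0,0,0,0,0,0,0,0,0,0,0]
}}

```text
time_s: 36.1
tcp_pos: [0.5981, 0.2331, 0.0222]
tool_rot: [-2.279, 2.144, -0.012]
contact_force: [10.0, -0.9, 18.5]
finger_gap: 0.0611
```

Run:
```python
from h import *
stt()
im,d=shot('scene','s23.png',crop=(170,150,290,250),scale=5); P=cloud('scene',d)
hexfit(P,50,100,cx=80)
```

```text
t 36.1 tcp [598.1 233.1  22.2] yaw -86.5 zdir [ 0.014  0.004 -1.   ] F [10.  -0.9 18.5] gap 61.1 q [-0.92  0.69  0.72  1.59 -0.5   1.04 -1.57]
n 131 centre [84.8 29.7] face angle mod60 48.1 cost/n 1.21 (flat-down = 30)
```

View pics/s23.png

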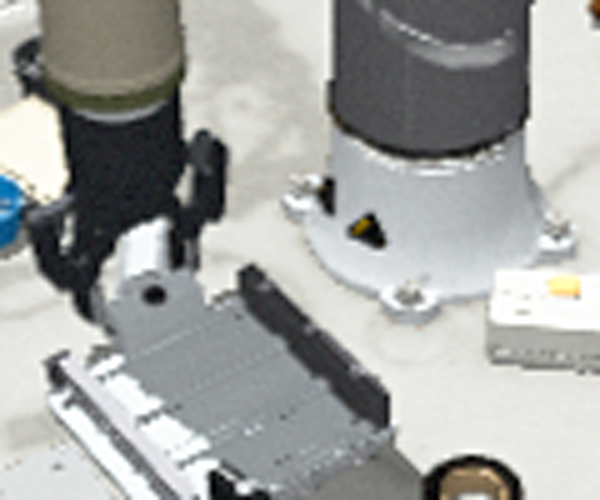

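Request:
{"op": "servo_tool", "data": {
  "rows": [0,0,-2,0,0,0,-2,0,0,0,10,0,0,0,10,0,-10,0,0,0,-11,0,0,0,-11,0,0,0,0,0,0,0]
}}

```text
time_s: 37.15
tcp_pos: [0.5578, 0.2331, 0.0324]
tool_rot: [2.289, -2.15, -0.002]
contact_force: [-0.3, -0.3, -1.4]
finger_gap: 0.0611
```

Run:
```python
from h import *
stt()
im,d=shot('scene','s24.png',crop=(170,150,290,250),scale=5); P=cloud('scene',d)
hexfit(P,20,75,cx=47,cz=42,zmin=26)
```

```text
t 37.15 tcp [557.8 233.1  32.4] yaw -86.4 zdir [-0.001  0.    -1.   ] F [-0.3 -0.3 -1.4] gap 61.1 q [-0.98  0.61  0.74  1.68 -0.47  1.03 -1.6 ]
n 133 centre [44.7 42.5] face angle mod60 41.1 cost/n 1.25 (flat-down = 30)
```

View pics/s24.png

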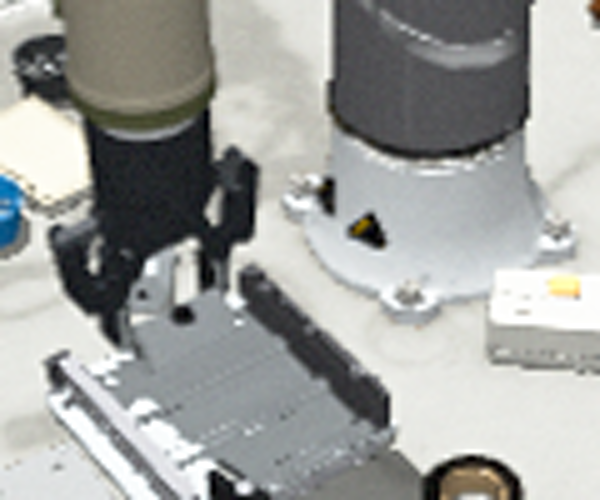

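Request:
{"op": "servo_tool", "data": {
  "rows": [1.5,0,-4,0,0,0,-4,0,0,0,-3,0,0,0,-1,0,0,0,-1,0,0,0,-1,0,0,0,0,0,0,0,0,0]
}}

```text
time_s: 38.2
tcp_pos: [0.5609, 0.2326, 0.0188]
tool_rot: [-2.289, 2.152, -0.0]
contact_force: [1.0, -0.1, -1.5]
finger_gap: 0.0614
```

Run:
```python
from h import *
stt()
im,d=get_image('scene'); P=cloud('scene',d)
hexfit(P,20,75,cx=47,cz=28,zmin=22)
```

```text
t 38.2 tcp [560.9 232.6  18.8] yaw -86.5 zdir [ 0.  0. -1.] F [ 1.  -0.1 -1.5] gap 61.4 q [-0.97  0.64  0.73  1.68 -0.48  1.01 -1.59]
n 134 centre [47.9 28.9] face angle mod60 43.3 cost/n 1.3 (flat-down = 30)
```

Request:
{"op": "servo_tool", "data": {
  "rows": [0,0,-1,0,0,0,-1,0,0,0,0,0,0,0,0,0,0,0,0,0,0,0,0,0,0,0,0,0,0,0,0,0]
}}

```text
time_s: 39.25
tcp_pos: [0.5609, 0.2327, 0.0168]
tool_rot: [-2.289, 2.152, -0.0]
contact_force: [-0.5, 0.3, 0.4]
finger_gap: 0.061
```

Request:
{"op": "servo_tool", "data": {
  "rows": [0,0,0,0,0,0,0,0,0,0,0,0,0,0,8,0,0,0,15,0,0,0,15,0,0,0,15,0,0,0,0,0],
  "gripper": 0.13
}}

```text
time_s: 40.25
tcp_pos: [0.5619, 0.233, 0.0717]
tool_rot: [-2.287, 2.15, -0.001]
contact_force: [-0.2, 0.5, 0.0]
finger_gap: 0.0742
```

Run:
```python
from h import *
stt()
im,d=shot('scene','s25.png',crop=(170,150,290,250),scale=5); P=cloud('scene',d)
hexfit(P,25,70,cx=47,cz=26,zmin=22,zmax=50)
```

```text
t 40.25 tcp [561.9 233.   71.7] yaw -86.5 zdir [ 0.003  0.002 -1.   ] F [-0.2  0.5  0. ] gap 74.2 q [-1.    0.57  0.77  1.65 -0.44  1.1  -1.62]
n 132 centre [51.1 25.3] face angle mod60 31.0 cost/n 1.14 (flat-down = 30)
```

View pics/s25.png

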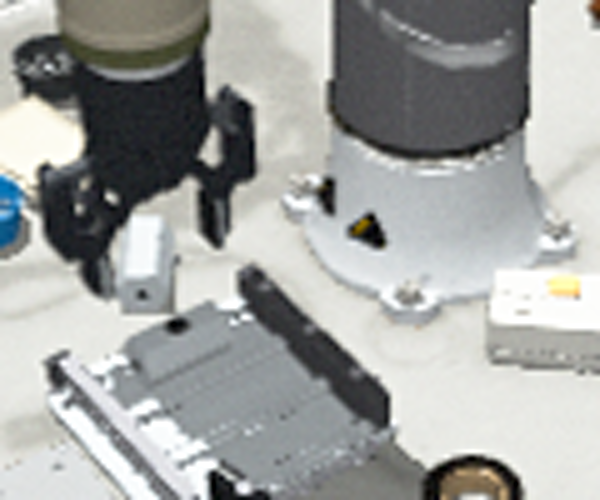

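```bash
cat >> h.py <<'E'
def barpose(x0,x1,y0,y1,z0=.027,z1=.041):
  for c in ['top','scene']:
    im,d=get_image(c);P=cloud(c,d).reshape(-1,3)
    m=(P[:,0]>x0)&(P[:,0]<x1)&(P[:,1]>y0)&(P[:,1]<y1)&(P[:,2]>z0)&(P[:,2]<z1)
    q=(P[m]*1000).astype(np.float32)
    if len(q)<10: print(c,len(q)); continue
    r=cv2.minAreaRect(q[:,:2].copy()); a=r[2]+(90 if r[1][1]>r[1][0] else 0)
    print(c,len(q),np.round(r[0],1),np.round(r[1],1),'axis',round(a,1),'medz',np.median(q[:,2]))
E
python3 - <<'E'
from h import *
barpose(.59,.70,.14,.265)
E
```

```text
top 132 [644.1 202.2] [29.9 53.2] axis 151.2 medz 32.29496
scene 91 [638.3 207.1] [22.7 66.7] axis 147.4 medz 30.794102
```

Request:
{"op": "servo_tool", "data": {
  "rows": [10,-4,0,0.13,12,-4,-4,0.13,12,-4,-4,0.13,12,-4,-4,0.13,12,-4,-4,0.13,10,-4,-4,0.14,10,-3,-5,0.14,0,0,0,0],
  "gripper": 0
}}

```text
time_s: 41.4
tcp_pos: [0.6386, 0.2046, 0.0435]
tool_rot: [3.009, -0.899, -0.002]
contact_force: [-0.1, 0.0, -0.2]
finger_gap: 0.0854
```

Run:
```python
from h import *
stt()
barpose(.59,.70,.14,.265,.027,.036)
shot('scene','s26.png',crop=(150,120,270,230),scale=5)
shot('top','t26.png',crop=(150,110,270,220),scale=5)
```

```text
t 41.4 tcp [638.6 204.6  43.5] yaw -33.3 zdir [-0.002 -0.001 -1.   ] F [-0.1  0.  -0.2] gap 85.4 q [-0.71  0.67  0.52  1.47 -0.36  1.1  -0.7 ]
top 1
scene 44 [638. 209.] [23.1 64.6] axis 150.6 medz 30.75896
```

View pics/s26.png

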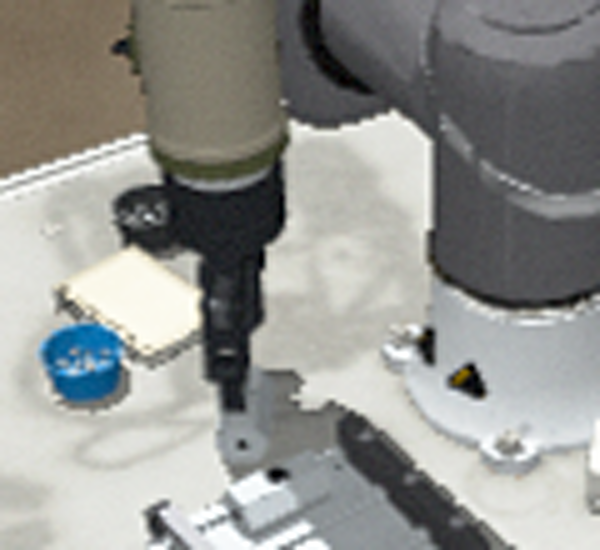

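View pics/t26.png

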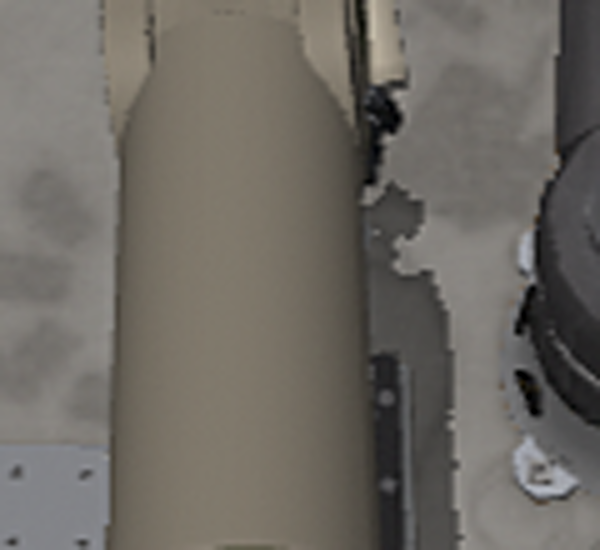

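Request:
{"op": "servo_tool", "data": {
  "rows": [0.5,0.5,-6,0,0.5,0.5,-6,0,0,0.5,-5,0,0,0,-4,0,0,0,-3,0,0,0,0,0,0,0,0,0,0,0,0,0],
  "grip_force": 25
}}

```text
time_s: 42.6
tcp_pos: [0.64, 0.2072, 0.021]
tool_rot: [-3.011, 0.897, -0.0]
contact_force: [0.4, -0.2, -0.1]
finger_gap: 0.0853
```

Request:
{"op": "servo_tool", "data": {
  "rows": [0,0,0,0,0,0,0,0,0,0,0,0,0,0,0,0,0,0,0,0,0,0,0,0,0,0,0,0,0,0,0,0],
  "gripper": 1
}}

```text
time_s: 43.6
tcp_pos: [0.6401, 0.2072, 0.0211]
tool_rot: [-3.01, 0.897, -0.001]
contact_force: [-0.4, 0.1, 4.5]
finger_gap: 0.0606
```

Run:
```python
from h import *
stt()
shot('scene','s27.png',crop=(150,120,270,230),scale=5)
```

```text
t 43.6 tcp [640.1 207.2  21.1] yaw -33.2 zdir [ 0.  0. -1.] F [-0.4  0.1  4.5] gap 60.6 q [-0.7   0.7   0.51  1.48 -0.37  1.06 -0.69]
```

View pics/s27.png

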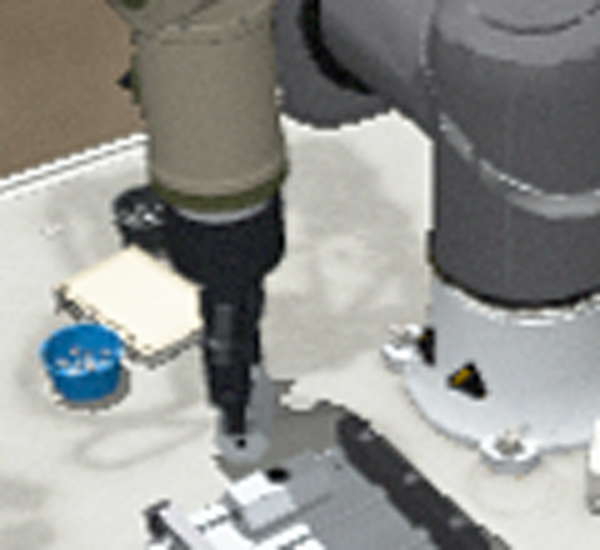

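Request:
{"op": "servo_tool", "data": {
  "rows": [0,-1,12,0,-8,-2,12,0,-16,0,16,0,-25,0,20,-0.1,-30,5,30,-0.15,-30,20,50,-0.15,-30,30,60,-0.15,-30,40,60,-0.18]
}}

```text
time_s: 44.65
tcp_pos: [0.48, 0.2862, 0.2622]
tool_rot: [-2.485, 1.921, 0.001]
contact_force: [1.3, 1.0, -1.9]
finger_gap: 0.0609
```

Request:
{"op": "servo_tool", "data": {
  "rows": [0,0,50,-0.18,0,0,50,0,0,0,50,0,0,0,20,0,0,0,0,0,0,0,0,0,0,0,0,0,0,0,0,0]
}}

```text
time_s: 45.65
tcp_pos: [0.481, 0.2866, 0.429]
tool_rot: [2.31, -2.128, -0.001]
contact_force: [0.7, 0.3, -1.9]
finger_gap: 0.0608
```

Run:
```python
from h import *
stt()
u=proj('scene',np.array(sense()['tcp_pos'])).astype(int); print(u)
shot('scene','s28.png',crop=(max(u[0]-50,0),max(u[1]-60,0),u[0]+50,u[1]+40),scale=6)
```

```text
t 45.65 tcp [481.  286.6 429. ] yaw -85.3 zdir [-0.001 -0.001 -1.   ] F [ 0.7  0.3 -1.9] gap 60.8 q [-1.17  0.28  0.8   1.15 -0.21  1.78 -1.92]
[186 118]
```

View pics/s28.png

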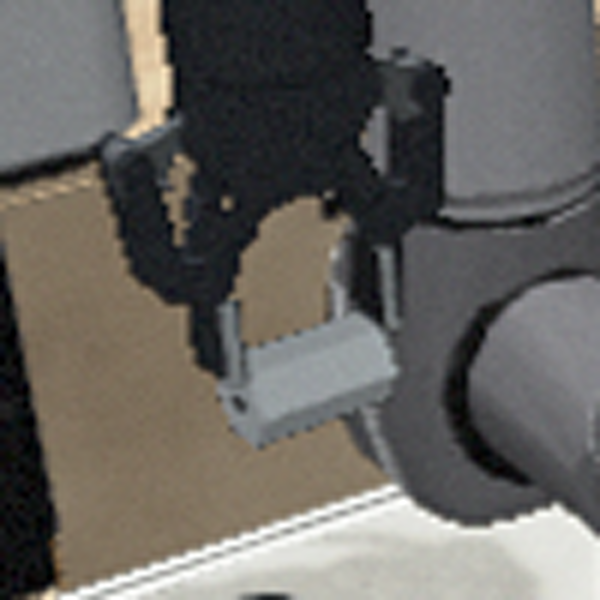

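Request:
{"op": "servo_tool", "data": {
  "rows": [0,0,0,0.18,0,0,0,0.18,0,0,0,0.18,0,0,0,0.18,0,0,0,0.18,0,0,0,0.18,0,0,0,0.18,0,0,0,0.18]
}}

```text
time_s: 46.7
tcp_pos: [0.4813, 0.2866, 0.4295]
tool_rot: [3.141, -0.068, -0.001]
contact_force: [-0.2, -0.4, -1.8]
finger_gap: 0.0609
```

Request:
{"op": "servo_tool", "data": {
  "rows": [0,0,0,0.18,0,0,0,0.18,0,0,0,0.18,0,0,0,0.18,0,0,0,0.18,0,0,0,0.18,0,0,0,0.18,0,0,0,0.18]
}}

```text
time_s: 47.7
tcp_pos: [0.4813, 0.2866, 0.4295]
tool_rot: [2.406, 2.02, -0.001]
contact_force: [0.2, -0.7, -1.6]
finger_gap: 0.0611
```

Run:
```python
from h import *
stt()
u=proj('scene',np.array(sense()['tcp_pos'])).astype(int); print(u)
shot('scene','s29.png',crop=(max(u[0]-50,0),max(u[1]-60,0),u[0]+50,u[1]+40),scale=6)
```

```text
t 47.7 tcp [481.3 286.6 429.5] yaw 80.0 zdir [-0. -0. -1.] F [ 0.2 -0.7 -1.6] gap 61.1 q [-0.89  0.24  0.4   1.14 -0.1   1.78  0.88]
[186 118]
```

View pics/s29.png

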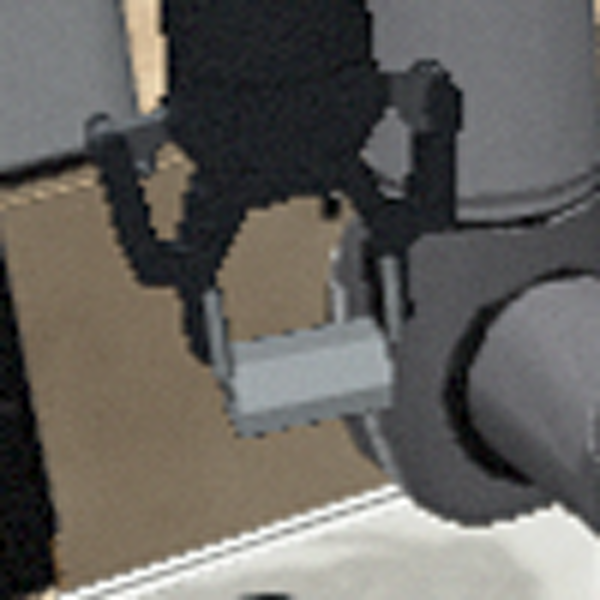

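Request:
{"op": "servo_tool", "data": {
  "rows": [-4,-9,-50,0.04,-5,-9,-50,0.04,-5,-9,-50,0.04,-5,-9,-50,0.04,-5,-9,-50,0.04,-4,-8,-50,0.04,-4,-8,-50,0,0,0,0,0]
}}

```text
time_s: 48.75
tcp_pos: [0.4464, 0.2234, 0.0766]
tool_rot: [-2.156, -2.283, 0.013]
contact_force: [0.6, -0.2, -1.3]
finger_gap: 0.0612
```

Request:
{"op": "servo_tool", "data": {
  "rows": [0,0,-10,0,0,0,-10,0,0,0,-10,0,0,0,-8,0,0,0,-6,0,0,0,0,0,0,0,0,0,0,0,0,0]
}}

```text
time_s: 49.75
tcp_pos: [0.4496, 0.2258, 0.0361]
tool_rot: [2.153, 2.287, 0.001]
contact_force: [-0.2, 0.1, -1.4]
finger_gap: 0.0615
```

Run:
```python
from h import *
stt()
im,d=shot('scene','s30.png',crop=(170,160,290,270),scale=5); P=cloud('scene',d)
hexfit(P,-75,-25,cx=-47,cz=30,zmin=22,zmax=50)
hexfit(P,25,70,yr=(-10,10),cx=47,cz=26,zmin=22,zmax=50)
```

```text
t 49.75 tcp [449.6 225.8  36.1] yaw 93.4 zdir [ 0.  0. -1.] F [-0.2  0.1 -1.4] gap 61.5 q [-0.83  0.33  0.35  1.94 -0.14  0.89  1.23]
n 145 centre [-46.1  30.1] face angle mod60 31.8 cost/n 1.02 (flat-down = 30)
n 3 centre [50.8 28.6] face angle mod60 49.0 cost/n 0.1 (flat-down = 30)
```

View pics/s30.png

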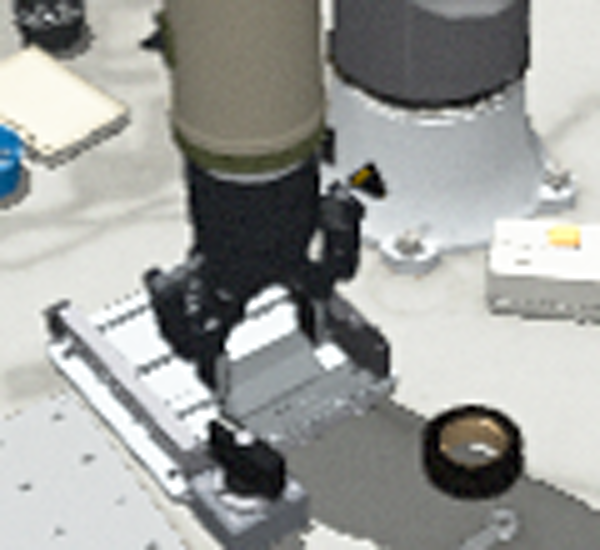

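Request:
{"op": "servo_tool", "data": {
  "rows": [0,0,-2,0,3,0.2,0,0,3,0.2,0,0,3,0.2,0,0,3,0.2,0,0,3,0.2,0,0,3,0.2,0,0,3,0.2,0,0]
}}

```text
time_s: 50.8
tcp_pos: [0.4684, 0.227, 0.0339]
tool_rot: [-2.151, -2.286, 0.005]
contact_force: [-11.3, -2.3, 9.8]
finger_gap: 0.0608
```

Request:
{"op": "servo_tool", "data": {
  "rows": [3,0.2,0,0,3,0.2,0,0,3,0.2,0,0,3,0.2,0,0,3,0.2,0,0,3,0.2,0,0,3,0.2,0,0,3,0.2,0,0]
}}

```text
time_s: 51.8
tcp_pos: [0.4947, 0.2288, 0.034]
tool_rot: [2.153, 2.287, 0.0]
contact_force: [-2.3, -0.1, 1.7]
finger_gap: 0.0608
```

Run:
```python
from h import *
stt()
im,d=shot('scene','s31.png',crop=(170,160,290,270),scale=5); P=cloud('scene',d)
hexfit(P,-45,5,cx=-15,cz=35,zmin=22,zmax=60)
```

```text
t 51.8 tcp [494.7 228.8  34. ] yaw 93.5 zdir [ 0.  0. -1.] F [-2.3 -0.1  1.7] gap 60.8 q [-0.78  0.41  0.35  1.84 -0.17  0.92  1.28]
n 159 centre [-18.7  35.3] face angle mod60 51.7 cost/n 0.85 (flat-down = 30)
```

View pics/s31.png

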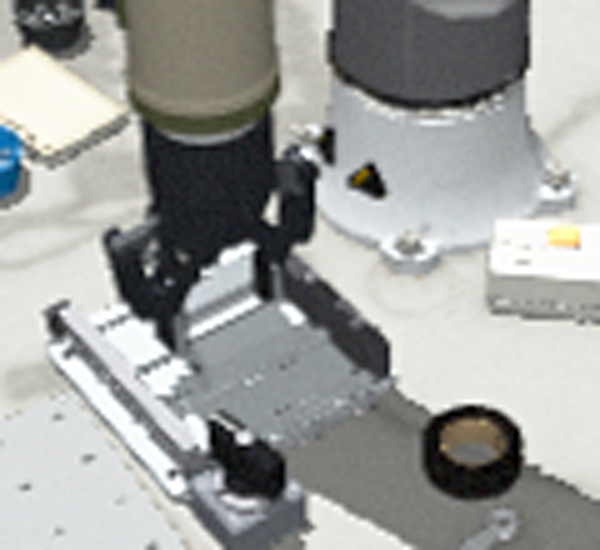

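Request:
{"op": "servo_tool", "data": {
  "rows": [3,0.2,-1,0,3,0.2,-2,0,0,0,-2,0,0,0,0,0,0,0,10,0,0,0,8,0,0,0,0,0,0,0,0,0]
}}

```text
time_s: 52.85
tcp_pos: [0.5002, 0.229, 0.0467]
tool_rot: [-2.153, -2.287, 0.0]
contact_force: [-0.1, -1.3, -2.0]
finger_gap: 0.0605
```

Run:
```python
from h import *
stt()
im,d=get_image('scene'); P=cloud('scene',d)
hexfit(P,-50,20,cx=-13,cz=48,zmin=30,zmax=75)
```

```text
t 52.85 tcp [500.2 229.   46.7] yaw 93.5 zdir [-0. -0. -1.] F [-0.1 -1.3 -2. ] gap 60.5 q [-0.78  0.4   0.35  1.81 -0.17  0.96  1.28]
n 142 centre [-15.2  50.4] face angle mod60 42.1 cost/n 0.95 (flat-down = 30)
```

Request:
{"op": "servo_tool", "data": {
  "rows": [-11,-0.7,0,0,-11,-0.7,0,0,-11,-0.7,0,0,0,0,-8,0,0,0,-7,0,0,0,-4,0,0,0,-2,0,0,0,-2,0]
}}

```text
time_s: 53.9
tcp_pos: [0.4675, 0.2269, 0.0237]
tool_rot: [2.154, 2.287, -0.0]
contact_force: [-0.3, 0.0, -0.7]
finger_gap: 0.0609
```

Run:
```python
from h import *
stt()
im,d=get_image('scene'); P=cloud('scene',d)
hexfit(P,-75,-25,cx=-47,cz=28,zmin=22,zmax=60)
```

```text
t 53.9 tcp [467.5 226.9  23.7] yaw 93.4 zdir [ 0. -0. -1.] F [-0.3  0.  -0.7] gap 60.9 q [-0.8   0.38  0.35  1.91 -0.16  0.88  1.26]
n 146 centre [-48.1  27.2] face angle mod60 41.3 cost/n 1.06 (flat-down = 30)
```

Touching nearly; release and rise, then re-grip centred.

Request:
{"op": "servo_tool", "data": {
  "rows": [0,0,-1,0,0,0,0,0,0,0,0,0,0,0,0,0,0,0,10,0,0,0,12,0,0,0,0,0,0,0,0,0],
  "gripper": 0.13
}}

```text
time_s: 54.95
tcp_pos: [0.4673, 0.227, 0.045]
tool_rot: [-2.153, -2.287, -0.001]
contact_force: [0.9, -0.8, -0.5]
finger_gap: 0.0742
```

Run:
```python
from h import *
stt()
im,d=shot('scene','s32.png',crop=(170,160,290,270),scale=5); P=cloud('scene',d)
hexfit(P,-75,-25,cx=-47,cz=28,zmin=22,zmax=60)
```

```text
t 54.95 tcp [467.3 227.   45. ] yaw 93.5 zdir [ 0.  0. -1.] F [ 0.9 -0.8 -0.5] gap 74.2 q [-0.81  0.35  0.35  1.89 -0.15  0.92  1.24]
n 148 centre [-43.9  25.3] face angle mod60 30.7 cost/n 0.93 (flat-down = 30)
```

View pics/s32.png

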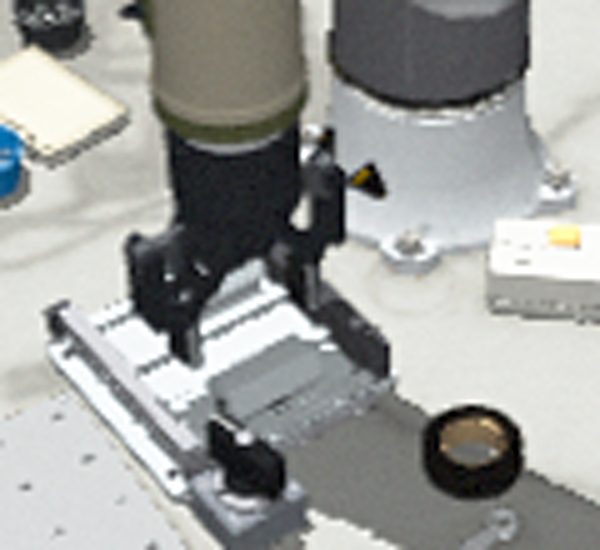

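Request:
{"op": "servo_tool", "data": {
  "rows": [-8,-0.5,0,0,-7,-0.5,0,0,0,0,-7,0,0,0,-7,0,0,0,0,0,0,0,0,0,0,0,0,0,0,0,0,0]
}}

```text
time_s: 56.0
tcp_pos: [0.4525, 0.226, 0.031]
tool_rot: [2.153, 2.287, 0.0]
contact_force: [0.8, 0.0, 0.2]
finger_gap: 0.0743
```

Request:
{"op": "servo_tool", "data": {
  "rows": [0,0,0,0,0,0,0,0,0,0,0,0,0,0,0,0,0,0,0,0,0,0,2,0,0,0,1,0,3,0.2,0,0],
  "gripper": 1
}}

```text
time_s: 57.0
tcp_pos: [0.4552, 0.2262, 0.0337]
tool_rot: [-2.153, -2.288, 0.001]
contact_force: [0.4, -0.3, -1.7]
finger_gap: 0.0611
```

Request:
{"op": "servo_tool", "data": {
  "rows": [3,0.2,0,0,3,0.2,0,0,3,0.2,0,0,3,0.2,0,0,3,0.2,0,0,3,0.2,0,0,3,0.2,0,0,3,0.2,0,0]
}}

```text
time_s: 58.0
tcp_pos: [0.4775, 0.2277, 0.0332]
tool_rot: [-2.151, -2.286, 0.006]
contact_force: [-6.1, -0.6, 1.5]
finger_gap: 0.0613
```

Request:
{"op": "servo_tool", "data": {
  "rows": [3,0.2,0,0,3,0.2,0,0,3,0.2,0,0,3,0.2,0,0,3,0.2,0,0,3,0.2,0,0,0,0,0,0,0,0,0,0]
}}

```text
time_s: 59.0
tcp_pos: [0.498, 0.229, 0.0342]
tool_rot: [2.153, 2.287, 0.002]
contact_force: [0.1, 0.2, 1.8]
finger_gap: 0.061
```

Run:
```python
from h import *
stt()
im,d=shot('scene','s33.png',crop=(170,160,290,270),scale=5); P=cloud('scene',d)
hexfit(P,-50,5,cx=-15,cz=35,zmin=22,zmax=60)
```

```text
t 59.0 tcp [498.  229.   34.2] yaw 93.4 zdir [ 0.001  0.    -1.   ] F [0.1 0.2 1.8] gap 61.0 q [-0.77  0.42  0.35  1.83 -0.17  0.93  1.28]
n 149 centre [-15.5  35.6] face angle mod60 47.3 cost/n 0.93 (flat-down = 30)
```

View pics/s33.png

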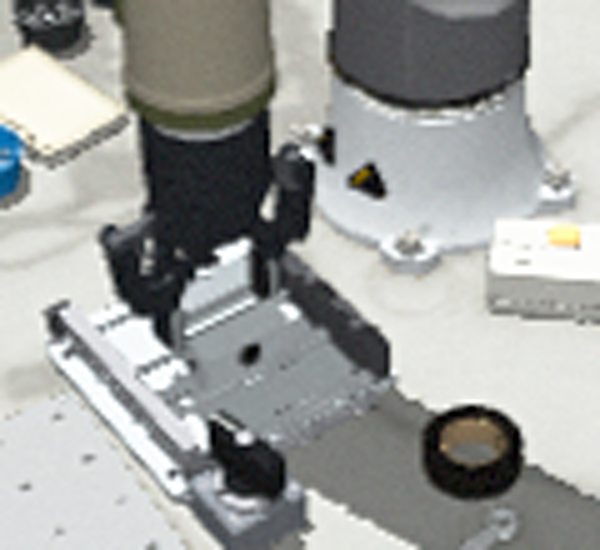

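Request:
{"op": "servo_tool", "data": {
  "rows": [0,0,8,0,-8,-0.5,4,0,-12,-0.8,0,0,-12.5,-0.8,0,0,0,0,-8,0,0,0,-8,0,0,0,-4,0,0,0,-1,0]
}}

```text
time_s: 60.05
tcp_pos: [0.4664, 0.2267, 0.0254]
tool_rot: [2.154, 2.286, 0.002]
contact_force: [0.2, -1.9, 9.2]
finger_gap: 0.061
```

Request:
{"op": "servo_tool", "data": {
  "rows": [0,0,-1,0,0,0,-0.5,0,0,0,0,0,0,0,0,0,0,0,0,0,0,0,0,0,0,0,0,0,0,0,0,0]
}}

```text
time_s: 61.05
tcp_pos: [0.4673, 0.2268, 0.0248]
tool_rot: [2.154, 2.285, 0.005]
contact_force: [1.1, -2.6, 10.6]
finger_gap: 0.0605
```

Run:
```python
from h import *
stt()
im,d=get_image('scene'); P=cloud('scene',d)
hexfit(P,-75,-25,cx=-47,cz=28,zmin=22,zmax=60)
```

```text
t 61.05 tcp [467.3 226.8  24.8] yaw 93.4 zdir [ 0.004  0.001 -1.   ] F [ 1.1 -2.6 10.6] gap 60.5 q [-0.81  0.37  0.35  1.91 -0.16  0.88  1.25]
n 151 centre [-47.1  27. ] face angle mod60 49.6 cost/n 0.84 (flat-down = 30)
```

Request:
{"op": "servo_tool", "data": {
  "rows": [0,0,0,0,0,0,0,0,0,0,0,0,0,0,0,0,0,0,10,0,0,0,11,0,0,0,0,0,0,0,0,0],
  "gripper": 0.13
}}

```text
time_s: 62.1
tcp_pos: [0.4648, 0.227, 0.0445]
tool_rot: [-2.153, -2.287, -0.001]
contact_force: [0.1, 0.3, 0.1]
finger_gap: 0.0745
```

Run:
```python
from h import *
stt()
im,d=shot('scene','s34.png',crop=(170,160,290,270),scale=5); P=cloud('scene',d)
hexfit(P,-75,-25,cx=-47,cz=28,zmin=22,zmax=60)
```

```text
t 62.1 tcp [464.8 227.   44.5] yaw 93.5 zdir [ 0.  0. -1.] F [0.1 0.3 0.1] gap 74.5 q [-0.81  0.34  0.35  1.9  -0.15  0.92  1.24]
n 145 centre [-41.9  25.4] face angle mod60 32.9 cost/n 1.08 (flat-down = 30)
```

View pics/s34.png

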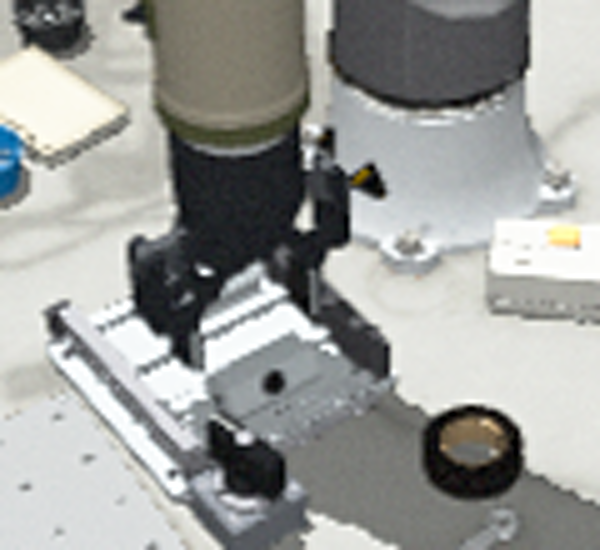

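Request:
{"op": "servo_tool", "data": {
  "rows": [-6,-0.4,0,0,-6,-0.4,0,0,0,0,-7,0,0,0,-7,0,0,0,0,0,0,0,0,0,0,0,0,0,0,0,0,0]
}}

```text
time_s: 63.15
tcp_pos: [0.453, 0.2261, 0.0305]
tool_rot: [2.153, 2.287, 0.0]
contact_force: [-0.6, 0.0, -0.5]
finger_gap: 0.0742
```

Request:
{"op": "servo_tool", "data": {
  "rows": [0,0,0,0,0,0,0,0,0,0,0,0,0,0,0,0,0,0,0,0,0,0,2,0,2,0.1,1,0,3,0.2,0,0],
  "gripper": 1
}}

```text
time_s: 64.15
tcp_pos: [0.4551, 0.2261, 0.0329]
tool_rot: [-2.151, -2.286, 0.008]
contact_force: [-18.7, -3.1, 17.9]
finger_gap: 0.0609
```

Request:
{"op": "servo_tool", "data": {
  "rows": [3,0.2,0,0,3,0.2,0,0,3,0.2,0,0,3,0.2,0,0,3,0.2,0,0,3,0.2,0,0,3,0.2,0,0,3,0.2,0,0]
}}

```text
time_s: 65.15
tcp_pos: [0.4797, 0.2277, 0.0324]
tool_rot: [-2.151, -2.286, 0.006]
contact_force: [-7.9, -0.5, 1.9]
finger_gap: 0.0607
```

Request:
{"op": "servo_tool", "data": {
  "rows": [3,0.2,0,0,3,0.2,0,0,3,0.2,0,0,3,0.2,0,0,3,0.2,0,0,0,0,0,0,0,0,0,0,0,0,0,0]
}}

```text
time_s: 66.15
tcp_pos: [0.4972, 0.2289, 0.0334]
tool_rot: [2.153, 2.287, 0.001]
contact_force: [1.9, -0.7, -1.1]
finger_gap: 0.0608
```

Run:
```python
from h import *
stt()
im,d=shot('scene','s35.png',crop=(170,160,290,270),scale=5); P=cloud('scene',d)
hexfit(P,-50,5,cx=-15,cz=35,zmin=22,zmax=60)
```

```text
t 66.15 tcp [497.2 228.9  33.4] yaw 93.4 zdir [ 0.001  0.    -1.   ] F [ 1.9 -0.7 -1.1] gap 60.8 q [-0.78  0.42  0.35  1.83 -0.17  0.92  1.28]
n 150 centre [-15.7  35. ] face angle mod60 55.0 cost/n 0.99 (flat-down = 30)
```

View pics/s35.png

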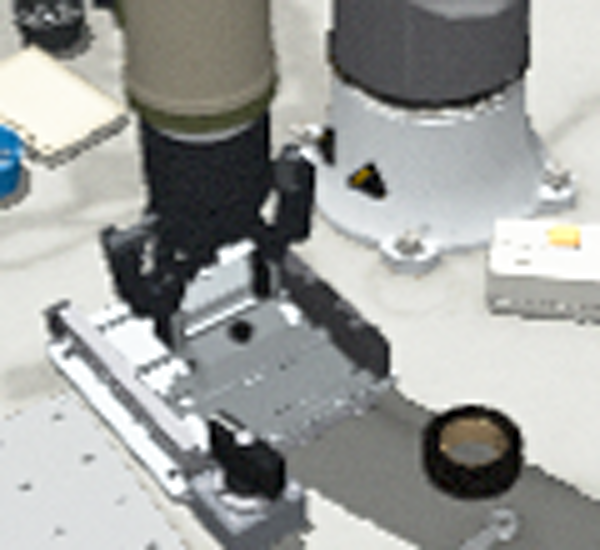

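Request:
{"op": "servo_tool", "data": {
  "rows": [2,0.1,-2,0,1,0,-2,0,0,0,-2,0,0,0,-1,0,0,0,0,0,0,0,10,0,0,0,9,0,0,0,0,0]
}}

```text
time_s: 67.2
tcp_pos: [0.4999, 0.2293, 0.0458]
tool_rot: [-2.153, -2.288, -0.001]
contact_force: [-0.1, -0.3, -1.8]
finger_gap: 0.061
```

Run:
```python
from h import *
stt()
im,d=get_image('scene'); P=cloud('scene',d)
hexfit(P,-50,20,cx=-13,cz=48,zmin=30,zmax=75)
```

```text
t 67.2 tcp [499.9 229.3  45.8] yaw 93.5 zdir [ 0.  0. -1.] F [-0.1 -0.3 -1.8] gap 61.0 q [-0.78  0.4   0.36  1.81 -0.17  0.95  1.28]
n 151 centre [-14.   48.8] face angle mod60 49.1 cost/n 0.81 (flat-down = 30)
```

Request:
{"op": "servo_tool", "data": {
  "rows": [-11,-0.7,0,0,-12,-0.7,0,0,-12,-0.7,0,0,0,0,-8,0,0,0,-7,0,0,0,-4,0,0,0,-2,0,0,0,0,0]
}}

```text
time_s: 68.25
tcp_pos: [0.4651, 0.2267, 0.0243]
tool_rot: [2.154, 2.287, -0.001]
contact_force: [0.3, -0.3, -0.7]
finger_gap: 0.0608
```

Run:
```python
from h import *
stt()
im,d=get_image('scene'); P=cloud('scene',d)
hexfit(P,-75,-25,cx=-47,cz=28,zmin=22,zmax=60)
```

```text
t 68.25 tcp [465.1 226.7  24.3] yaw 93.4 zdir [-0. -0. -1.] F [ 0.3 -0.3 -0.7] gap 60.8 q [-0.81  0.37  0.35  1.91 -0.16  0.88  1.25]
n 150 centre [-49.2  27.8] face angle mod60 50.1 cost/n 1.03 (flat-down = 30)
```

Request:
{"op": "servo_tool", "data": {
  "rows": [0,0,-0.5,0,0,0,0,0,0,0,0,0,0,0,0,0,0,0,10,0,0,0,20,0,0,0,30,0,0,0,40,0],
  "gripper": 0.13
}}

```text
time_s: 69.3
tcp_pos: [0.4643, 0.2266, 0.1249]
tool_rot: [-2.154, -2.287, 0.002]
contact_force: [0.3, 0.7, -0.2]
finger_gap: 0.074
```

Request:
{"op": "servo_tool", "data": {
  "rows": [-8,8,20,0,-8,8,20,0,-8,8,20,0,-8,8,20,0,-8,8,0,0,-10,8,0,0,-10,5,0,0,0,0,0,0]
}}

```text
time_s: 70.3
tcp_pos: [0.4037, 0.2803, 0.2032]
tool_rot: [-2.151, -2.289, 0.002]
contact_force: [0.5, 0.0, -0.9]
finger_gap: 0.0741
```

Run:
```python
from h import *
stt()
im,d=shot('scene','s36.png',crop=(170,160,290,270),scale=5); P=cloud('scene',d)
a=hexfit(P,-75,-25,cx=-47,cz=28,zmin=22,zmax=50)
a=hexfit(P,25,75,cx=47,cz=28,zmin=22,zmax=50)
c,s=np.cos(.066),np.sin(.066); F=np.array([[c,s],[-s,c]])
im,d=shot('top','t36.png',crop=(150,140,270,260),scale=5)
for P in (P,cloud('top',d)):
  f=((P[...,:2]-[.496,.229])@F.T)*1000; z=P[...,2]*1000
  for x in (-47,47):
    m=(abs(f[...,0]-x)<20)&(z>37)&(z<46)&(abs(f[...,1])<58); 
    if m.sum()>5: print(x,m.sum(),'y',np.percentile(f[m][:,1],[1,50,99]).round(1),'x',np.percentile(f[m][:,0],[2,50,98]).round(1))
```

```text
t 70.3 tcp [403.7 280.3 203.2] yaw 93.5 zdir [-0.001 -0.001 -1.   ] F [ 0.5  0.  -0.9] gap 74.1 q [-0.97  0.11  0.32  1.78 -0.04  1.26  1.  ]
n 145 centre [-42.9  25.4] face angle mod60 28.6 cost/n 0.99 (flat-down = 30)
n 106 centre [50.9 25.1] face angle mod60 35.1 cost/n 2.12 (flat-down = 30)
-47 122 y [-30.1   1.4  32.3] x [-57.3 -45.6 -32.8]
47 109 y [-54.5 -22.8   7.1] x [36.6 47.7 61.8]
-47 144 y [-32.3  -7.3  22.6] x [-53.9 -40.6 -28.1]
47 168 y [-55.  -24.    5.1] x [41.3 52.3 65.9]
```

View pics/s36.png

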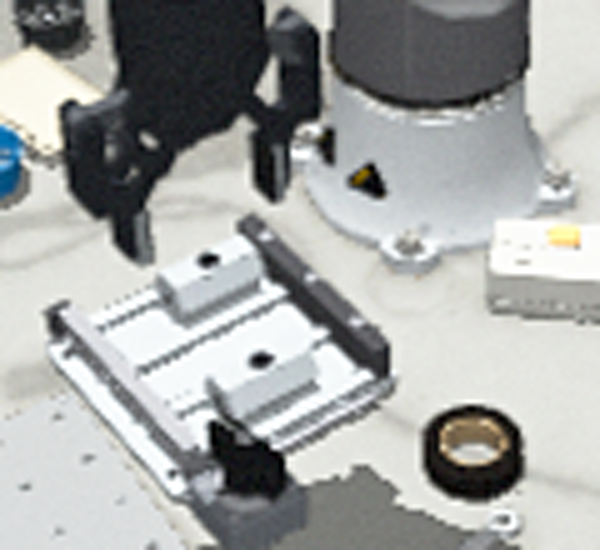

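View pics/t36.png

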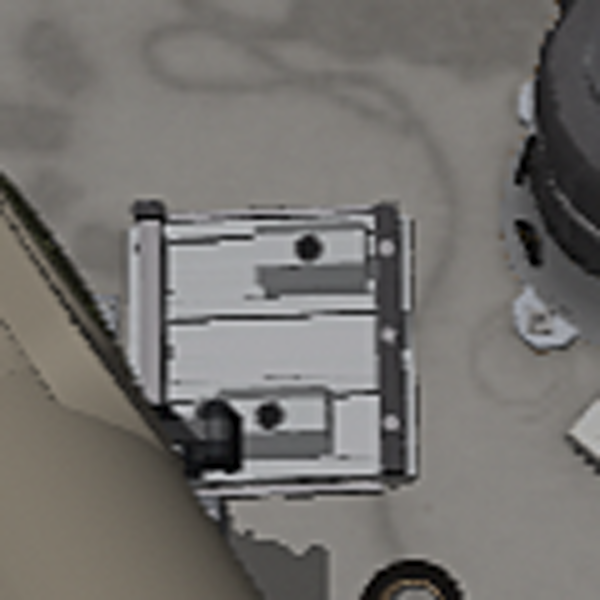

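Run:
```python
from h import *
c,s=np.cos(.066),np.sin(.066); F=np.array([[c,s],[-s,c]])
for cam in ('scene','top'):
  im,d=get_image(cam); P=cloud(cam,d)
  f=((P[...,:2]-[.496,.229])@F.T)*1000; z=P[...,2]*1000
  for x,xr,yr in (('c',(-54,-36) if cam=='scene' else (-50,-31),(-22,20)),('b',(42,58) if cam=='scene' else (44,62),(-50,0))):
    m=(f[...,0]>xr[0])&(f[...,0]<xr[1])&(f[...,1]>yr[0])&(f[...,1]<yr[1])&(z>36)&(z<48)
    A=np.c_[f[m],np.ones(m.sum())]; k=np.linalg.lstsq(A,z[m],rcond=None)[0]; r=z[m]-A@k; g=abs(r)<3
    k=np.linalg.lstsq(A[g],z[m][g],rcond=None)[0]
    print(cam,x,m.sum(),'slopes',k[:2].round(3),'z',np.median(z[m]).round(1), 'axis edge', end=' ')
    q=f[m].astype(np.float32); print(cv2.minAreaRect(q))
print([ (np.round(r['position'],3).tolist(),round(r['confidence'],2)) for r in spot_in('knob_grip','top')])
m=(f[...,0]>-150)&(f[...,0]<-75)&(f[...,1]>20)&(f[...,1]<90)&(z>58)&(z<80)
```

```text
scene c 69 slopes [ 0.1   -0.023] z 40.8 axis edge ((-44.763057708740234, -1.4227447509765625), (41.031375885009766, 17.4644775390625), 89.95818328857422)
scene b 56 slopes [0.063 0.005] z 41.0 axis edge ((49.902069091796875, -25.524826049804688), (48.824161529541016, 15.483343124389648), 89.5625)
top c 95 slopes [0.072 0.024] z 42.7 axis edge ((-40.69657897949219, -1.8393707275390625), (18.58269691467285, 39.113502502441406), 1.0323820114135742)
top b 108 slopes [ 0.039 -0.002] z 42.7 axis edge ((53.053340911865234, -25.052549362182617), (17.635189056396484, 48.7153205871582), 0.2903062105178833)
[]
```

Request:
{"op": "servo_tool", "data": {
  "rows": [-8,-0.5,-20,0.06,-8,-0.5,-25,0.06,-6.5,-0.5,-25,0.05,0,0,-25,0,0,0,-25,0,0,0,-20,0,0,0,0,0,0,0,0,0],
  "gripper": 0,
  "grip_force": 80
}}

```text
time_s: 71.55
tcp_pos: [0.3829, 0.2786, 0.0646]
tool_rot: [1.952, 2.461, 0.001]
contact_force: [-0.5, -0.3, -0.2]
finger_gap: 0.0852
```

Run:
```python
from h import *
stt()
im,d=shot('scene','s37.png',crop=(170,160,290,270),scale=5)
```

```text
t 71.55 tcp [382.9 278.6  64.6] yaw 103.2 zdir [ 0.001  0.    -1.   ] F [-0.5 -0.3 -0.2] gap 85.2 q [-0.95  0.22  0.29  1.99 -0.08  0.94  1.17]
```

View pics/s37.png

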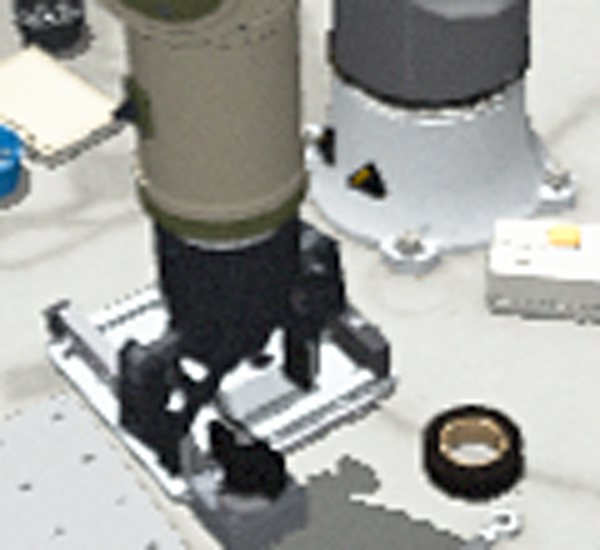

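Request:
{"op": "servo_tool", "data": {
  "rows": [-0.5,0,-10,0,-0.5,0,-9,0,0,0,0,0,0,0,0,0,0,0,0,0,0,0,0,0,0,0,0,0,0,0,0,0]
}}

```text
time_s: 72.6
tcp_pos: [0.3813, 0.2785, 0.0449]
tool_rot: [1.952, 2.462, 0.0]
contact_force: [-0.1, 0.0, -0.4]
finger_gap: 0.0855
```

Request:
{"op": "servo_tool", "data": {
  "rows": [0,0,0,0,0,0,0,0,0,0,0,0,0,0,0,0,0,0,0,0,0,0,0,0,0,0,0,0,0,0,0,0],
  "gripper": 1
}}

```text
time_s: 73.6
tcp_pos: [0.3815, 0.278, 0.0451]
tool_rot: [1.952, 2.461, -0.001]
contact_force: [-0.8, -3.4, 5.1]
finger_gap: 0.0146
```

Request:
{"op": "servo_tool", "data": {
  "rows": [0,0,0,-0.15,0,0,0,-0.15,0,0,0,-0.15,0,0,0,-0.15,0,0,0,-0.15,0,0,0,-0.15,0,0,0,-0.15,0,0,0,-0.15]
}}

```text
time_s: 74.6
tcp_pos: [0.3813, 0.2774, 0.0451]
tool_rot: [3.003, 0.921, -0.002]
contact_force: [-3.0, -5.7, 7.3]
finger_gap: 0.0148
```

Run:
```python
from h import *
stt()
im,d=shot('scene','s38.png',crop=(170,160,290,270),scale=5)
```

```text
t 74.6 tcp [381.3 277.4  45.1] yaw 34.1 zdir [-0.001 -0.001 -1.   ] F [-3.  -5.7  7.3] gap 14.8 q [-1.11  0.26  0.47  2.02 -0.15  0.89  0.04]
```

View pics/s38.png

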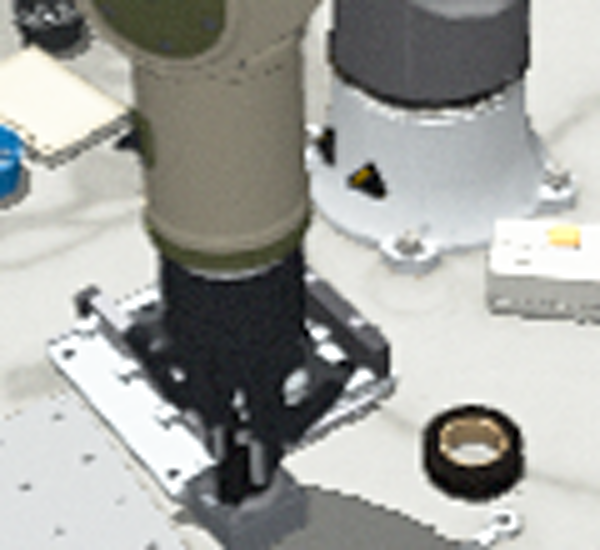

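Request:
{"op": "servo_tool", "data": {
  "rows": [0,0,0,-0.15,0,0,0,-0.15,0,0,0,-0.15,0,0,0,-0.15,0,0,0,-0.15,0,0,0,-0.15,0,0,0,-0.15,0,0,0,-0.15]
}}

```text
time_s: 75.65
tcp_pos: [0.3808, 0.2774, 0.045]
tool_rot: [2.998, -0.934, -0.002]
contact_force: [-5.3, -6.1, 11.0]
finger_gap: 0.0147
```

Request:
{"op": "servo_tool", "data": {
  "rows": [0,0,0,-0.15,0,0,0,-0.15,0,0,0,-0.15,0,0,0,-0.15,0,0,0,-0.1,0,0,0,-0.1,0,0,0,-0.1,0,0,0,-0.05]
}}

```text
time_s: 76.65
tcp_pos: [0.3805, 0.2777, 0.045]
tool_rot: [2.242, -2.198, -0.001]
contact_force: [-5.3, -5.3, 12.3]
finger_gap: 0.0145
```

Run:
```python
from h import *
s=stt(); print(s['moment'])
im,d=shot('scene','s39.png',crop=(170,160,290,270),scale=5)
im,d=shot('top','t39.png',crop=(150,140,270,260),scale=5)
```

```text
t 76.65 tcp [380.5 277.7  45. ] yaw -88.9 zdir [-0.002 -0.001 -1.   ] F [-5.3 -5.3 12.3] gap 14.5 q [-1.45  0.34  0.88  2.03 -0.33  0.92 -1.95]
[-1.25101711  1.27261197  0.23083694]
```

View pics/s39.png

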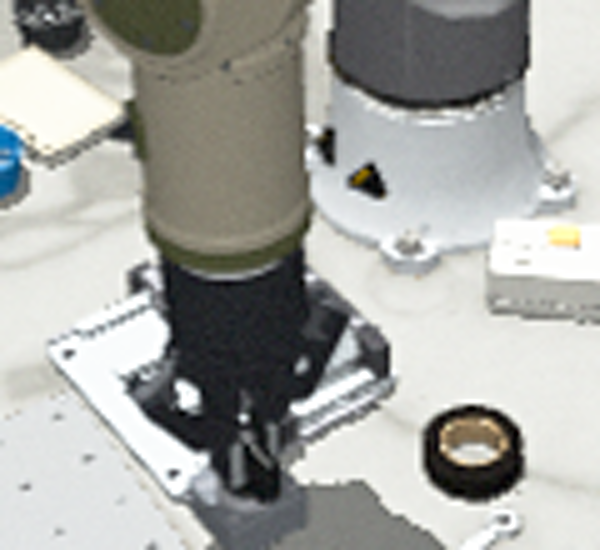

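View pics/t39.png

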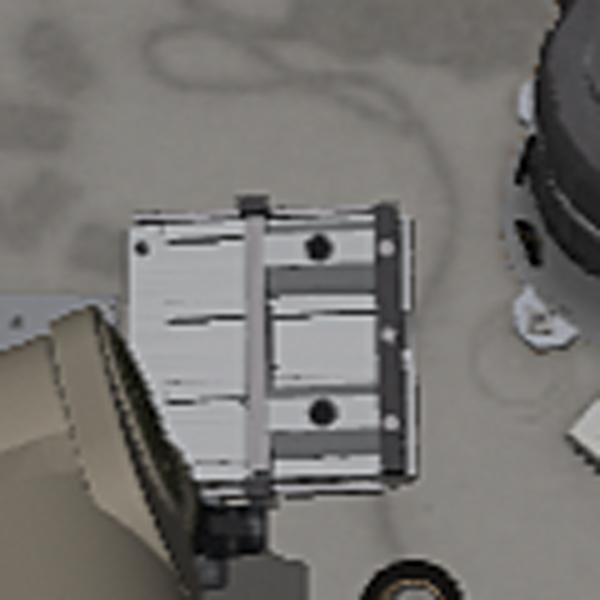

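Request:
{"op": "servo_tool", "data": {
  "rows": [0,0,0,-0.1,0,0,0,-0.1,0,0,0,-0.1,0,0,0,-0.1,0,0,0,-0.1,0,0,0,-0.1,0,0,0,0,0,0,0,0]
}}

```text
time_s: 77.75
tcp_pos: [0.3805, 0.278, 0.045]
tool_rot: [1.495, -2.761, -0.001]
contact_force: [-6.0, -4.0, 11.3]
finger_gap: 0.0145
```

Run:
```python
from h import *
s=stt(); print(s['moment'])
im,d=shot('top','t40.png',crop=(150,140,270,260),scale=5)
```

```text
t 77.75 tcp [380.5 278.   45. ] yaw -123.1 zdir [-0.002 -0.001 -1.   ] F [-6.  -4.  11.3] gap 14.5 q [-1.55  0.39  1.02  2.03 -0.41  0.94 -2.47]
[-0.99233275  1.3223798  -0.04414667]
```

View pics/t40.png

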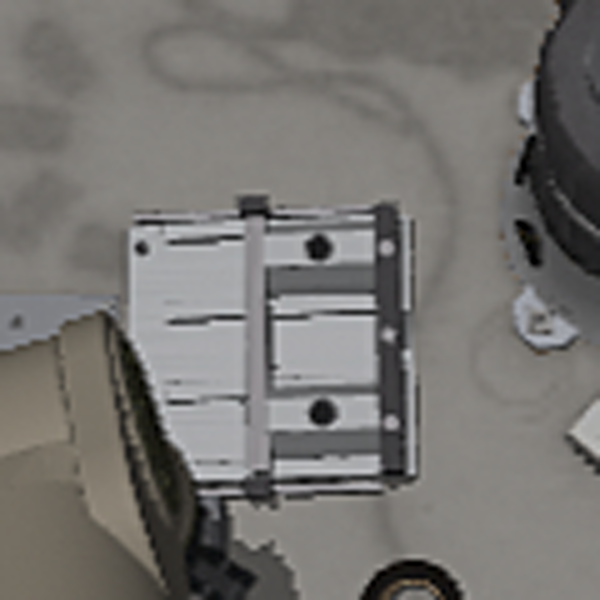

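Request:
{"op": "servo_tool", "data": {
  "rows": [0,0,0,-0.1,0,0,0,-0.1,0,0,0,0,0,0,0,0,0,0,0,0,0,0,0,0,0,0,0,0,0,0,0,0]
}}

```text
time_s: 78.8
tcp_pos: [0.3806, 0.2781, 0.045]
tool_rot: [1.212, -2.896, -0.001]
contact_force: [-5.9, -3.2, 11.3]
finger_gap: 0.0147
```

Request:
{"op": "servo_tool", "data": {
  "rows": [0,0,0,0,0,0,0,0,0,0,0,0,0,0,0,0,0,0,10,0,0,0,30,0,0,0,40,0,0,0,40,0],
  "gripper": 0
}}

```text
time_s: 79.8
tcp_pos: [0.3815, 0.278, 0.1664]
tool_rot: [-1.211, 2.899, -0.0]
contact_force: [0.9, 1.2, 0.2]
finger_gap: 0.0856
```

Request:
{"op": "servo_tool", "data": {
  "rows": [-5,20,20,0,-5,20,10,0,-5,20,0,0,-5,20,0,0,0,0,0,0,0,0,0,0,0,0,0,0,0,0,0,0]
}}

```text
time_s: 80.8
tcp_pos: [0.3616, 0.3579, 0.1949]
tool_rot: [1.211, -2.899, -0.001]
contact_force: [1.3, -0.7, 0.1]
finger_gap: 0.0852
```

Run:
```python
from h import *
stt()
c,s=np.cos(.066),np.sin(.066); F=np.array([[c,s],[-s,c]])
for cam in ('scene','top'):
  im,d=shot(cam,cam+'_end.png',crop=(150,140,290,270),scale=5); P=cloud(cam,d)
  cv2.imwrite('pics/'+cam+'_endfull.png',cv2.resize(im[:,:,::-1],None,fx=1.5,fy=1.5))
  f=((P[...,:2]-[.496,.229])@F.T)*1000; z=P[...,2]*1000
  for x,xr in (('c',(-58,-30)),('b',(38,66))):
    m=(f[...,0]>xr[0])&(f[...,0]<xr[1])&(abs(f[...,1]+30)<25)&(z>36)&(z<48)
    q=f[m].astype(np.float32); print(cam,x,m.sum(),np.median(z[m]).round(1),np.percentile(q[:,0],[2,98]).round(1))
    if cam=='scene': hexfit(P,xr[0]-12,xr[1]+12,yr=(-50,-8),cx=sum(xr)/2,cz=26,zmin=22,zmax=50)
  m=(abs(f[...,0])<15)&(z>28)&(z<45)&(abs(f[...,1])<90); print('stop/jaw y',np.histogram(f[m][:,1],np.arange(-90,90,6)))
```

```text
t 80.8 tcp [361.6 357.9 194.9] yaw -134.6 zdir [-0.  0. -1.] F [ 1.3 -0.7  0.1] gap 85.2 q [-1.84  0.3   1.21  1.78 -0.29  1.27 -2.91]
scene c 99 40.5 [-56.8 -33.3]
n 132 centre [-43.2  25.3] face angle mod60 27.7 cost/n 0.93 (flat-down = 30)
scene b 1 41.0 [38.6 38.6]
n 1 centre [48.8 26.9] face angle mod60 54.6 cost/n 0.0 (flat-down = 30)
stop/jaw y (array([ 0,  0,  5,  9, 22,  6,  0,  0,  0,  0,  0,  0,  0,  0,  0,  3,  2,
        2,  0,  0,  0,  0,  0,  0,  0,  0,  0,  0,  0]), array([-90, -84, -78, -72, -66, -60, -54, -48, -42, -36, -30, -24, -18,
       -12,  -6,   0,   6,  12,  18,  24,  30,  36,  42,  48,  54,  60,
        66,  72,  78,  84]))
top c 153 42.0 [-53.3 -30.3]
top b 153 41.9 [40.1 64.6]
stop/jaw y (array([ 0,  0, 20, 20, 13,  0,  0,  0,  0,  0,  0,  0,  0,  0,  0, 23, 25,
        6,  0,  0,  0,  0,  0,  0,  0,  0,  0,  0,  0]), array([-90, -84, -78, -72, -66, -60, -54, -48, -42, -36, -30, -24, -18,
       -12,  -6,   0,   6,  12,  18,  24,  30,  36,  42,  48,  54,  60,
        66,  72,  78,  84]))
```

View pics/scene_end.png

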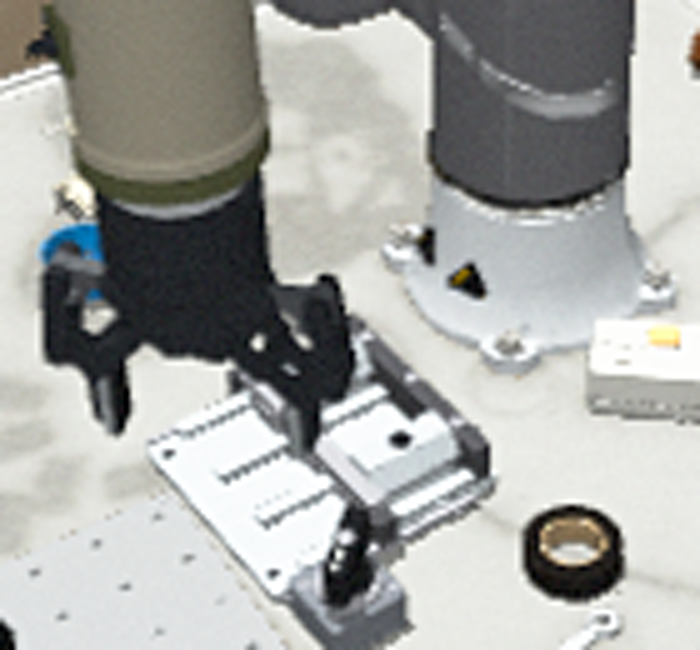

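View pics/top_endfull.png

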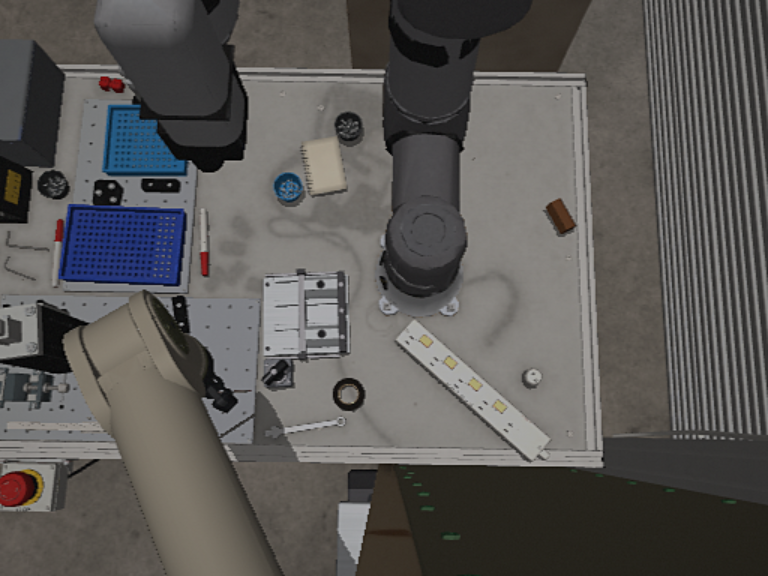

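Run:
```python
from h import *
for c in ('top','scene'):
  get_image(c)
  print(c,[(np.round(r['position'],3).tolist(),round(r['confidence'],2)) for n in ('bar_a_centre','bar_b_centre','bar_c_centre') for r in spot_in(n,c)])
stt()
hand_in()
```

```text
top [([0.488, 0.256, 0.011], 0.64), ([0.548, 0.199, 0.045], 0.68), ([0.696, -0.26, 0.031], 0.79), ([0.455, 0.194, 0.045], 0.74), ([0.487, 0.252, 0.011], 0.39), ([0.546, 0.203, 0.043], 0.38)]
scene [([0.445, 0.197, 0.04], 0.53), ([0.696, -0.258, 0.025], 0.52)]
t 81.3 tcp [361.3 358.5 194.8] yaw -134.6 zdir [ 0.  0. -1.] F [0.5 0.1 0.2] gap 85.4 q [-1.84  0.3   1.2   1.78 -0.29  1.27 -2.91]
the job is handed in; nothing more can be done
```

I handed the job in at about 81 s. The fixture is clamped on the two bars that were there; hand_in gave no verdict.

**What I did**
- I opened the jaw with the knob. The face-to-face gap measured about 122 mm, which is fully open.
- Only two loose bars, bar_b and bar_c, were in the scene. I found nothing on the jig plate, so I treated bar_a as absent.
- I rolled bar_b two flats in trough 3 and bar_c three flats in trough 1, until each hole faced up, and let them go.
- I turned the knob about 4.15 rad clockwise. The last 0.8 rad or so did not move the jaw, which points to clutch slip past the 0.35 needed. I inferred the slip from the knob's turn and did not read it directly.

**Last checks**
- **Bars and jaw:** both holes face up and both bar tops are at about 42 mm, so the bars are on the trough floors. They sit between the stop and the jaw, with a gap of about 62 mm, roughly the bar length.
- **Gripper:** it is open and clear of everything.
- **Cup, pen, hex key and brown look-alike:** the cup, pen and look-alike look unmoved in the final picture. I did not recheck the hex key; the arm passed over that corner of the plate.
- **Weaker spots:** bar_b had shifted about 25 mm along its trough on its own before clamping, but stayed aligned and within limits. In the last scene picture bar_b was hidden by the gripper, so its final state rests on the top camera. The trained networks also reported two low-value false hits, on the fixture base.

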